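Close and lock a batch of glaze jars on the slide carrier

ROBOT

A 6-joint arm with a two-finger parallel gripper is mounted at the origin on the work surface. World frame = base frame: x ahead of the robot, y to its left, z up, the work surface at z = 0. Lengths are in mm, angles in rad, forces in N, time in s.
With the tool pointing down it reaches from about 300 to 775 mm from the base axis. Payload 14.6 kg.
Tool frame: the origin (TCP) lies at the very end of the fingers, on their centre line; the grasp point (between the pads) lies 19 mm behind it; z points along the fingers, y is the line along which they close (so a half turn about z gives the same grasp; the last joint's range is limited). The gripper opens to 94 mm and grips with 3 to 60 N. Pads are 16 mm wide; open, the fingers measure 119 mm over their backs; the gripper's body (75 mm by 177 mm) begins 78 mm behind the grasp point.
Start: joints at [-1.317, 0.3, 1.521, -0, 1.321, -0.067], TCP at [173.422, -521.933, 205.446] pointing down, gripper open.
Joint ranges: [-3.03, 3.03], [-0.79, 2.21], [0.23, 2.52], [-1.04, 4.18], [0, 3.07], [-2.55, 2.55]. Speed limits (rad/s): [2.22, 2.22, 2.57, 3.14, 3.14, 3.14].

INTERFACE

Orientations are given as [roll, pitch, yaw] about the fixed x, y, z axes, in that order (R = Rz(yaw) Ry(pitch) Rx(roll)).
In Python, from cell import manip gives the robot as it stands.
- The arm moves only by the tool servo_tool, never from a script. Its argument "rows" is a list of rows, each a list of 7 numbers: the turn, a rotation vector about the world's x, y, z in degrees, then the shift along the world's x, y, z in mm, then the closure, from 0 (fully open) to 1 (shut). In form: [[rx, ry, rz, dx, dy, dz, fingers], ...]. A call has 1 to 20 rows; each row shifts and turns the commanded pose from where the row before left it; what a row does not reach is not made up. A row lasts 1/8 s, in which the tool goes at most 62.5 mm and 10.7 degrees, less where a joint would pass 70% of its speed; a pose out of reach is approached as far as the arm can. A call with a gripper value outside its range is refused whole. The fingers move at their own pace and stop on an object; "grip_force" is the grip in N (left out, the last holds). Time passes only in rows, so rows that do not move let the fingers close. It gives the time, the measured TCP pose, the force, the opening and the grip force at its end, in the units of the state.
- manip.read_state(): the state, without advancing time (a new reading comes with each control period).
- manip.camera(name): name is "scene" or "top" or "wrist"; returns the picture (400x640x3 uint8, red, green, blue); there is no depth.
- manip.camera_info(name): a dict with "fx", "fy", "cx", "cy" (pixels), "D" ([k1, k2, p1, p2, k3] as OpenCV has them; the pictures are not rectified), "position" and "rotation" of the camera in the world; the wrist camera has in their place "T_tool_cam" (4x4, takes a point from camera to tool coordinates, whose origin is the TCP and whose axes are the flange's). Camera axes: x right, y down, z forward; pixel columns grow to the right and rows downward; lengths in mm; the calibration is good to about 2 mm. A picture is of the moment at which its call begins: read the wrist's pose just before it. camera_info takes no time and is no camera call.
- manip.sign_off(): hands the job in; it is judged then, once.
The state is a dict: "clock": time; "joints": joint angles; "qd": joint speeds; "effort": joint torques, N m; "eef_pos": TCP position; "eef_rot": TCP orientation; "wrist_force": force on the tool from outside, world axes, zero at the start; "moment": the same for the moment, N m; "finger_gap": finger opening in mm; "finger_force": force on a finger pad.
Only numpy, scipy, OpenCV 4.12 (cv2) and the standard library are available. Lean on these libraries where they do the work, as an engineer would, in place of code of your own. Each camera call takes 0.05 s, during which the arm holds its last target. There are 200 camera calls.

TASK

Load every glaze jar into a free pocket of the wooden carrier while it waits at its loading station, push the carrier along the rail to the middle, pressing station until it clicks into the detent, and only there press every jar's lid down until fully home. Then push the carrier on to the last station and lock it by putting the pin, taken from its wooden block, down through the hole in the carrier's flange and the bracket below until its collar rests on the flange. Leave the pin and jars upright and released, and do not disturb the ring cutter, the stamp or the bottle.

Things in the scene. Friction and masses are not known exactly. Their poses are not given: they have to be found in the camera images.
- rail: Fixed aluminium rail slide, 520 mm long (along its y), 70 mm wide. Origin: centre of its underside, on the table. The carrier is pushed to its +y; its -x side faces the robot. Loading, pressing and last stations: y = -120, 0, +120 mm. Low steel posts (30 mm) mark them 40 to 77 mm out on the +x side. A steel bracket, 36 x 36 x 18 mm, stands on the -x side at the last station.
- carrier (a joint): Carrier position along the rail (m): 0 loading (start), 0.12 pressing, 0.24 last station; stops at -0.004 and 0.262. At each station a spring roller drops between two ribs and centres the carrier from about 5 mm either side. It takes about 5 N to enter or leave a detent, about 1 N between stations, where it stays as left. It cannot lift or turn.
- push_point (a point): Centre in width of the rear (-y) face of the carrier's upright steel push plate, 62 mm above the table. The plate is 80 mm wide across the rail, 12 mm thick, its top edge 76 mm above the table. Push here towards the rail's +y. Axes are the rail's.
- pocket0 (a point): Centre of the floor of the carrier's rear square pocket (nearest the push plate), 28 mm above the table; axes are the rail's. Each pocket is 53 to 56 mm wide both ways, between wooden walls 10 mm thick that rise 14 mm above its floor. The carrier is 80 mm wide. Jars go in any pocket, upright.
- pocket1 (a point): The same for the middle pocket, 64.5 mm further along the rail's +y.
- pocket2 (a point): The same for the front pocket, 64.5 mm further again.
- carrier_hole (a point): Centre of the 13 mm wide hole, at the top face of the carrier's steel flange. The flange, 36 x 36 mm and 6 mm thick, stands out from the middle of the carrier's -x side (towards the robot), its top 28 mm above the table.
- bracket_hole (a point): Centre of the 13 mm wide through hole, at the top face of the fixed bracket at the last station (18 mm above the table). With the carrier in the last detent its flange hole is straight above, 4 mm between flange and bracket.
- pin: Locking pin, 86 mm long, 60 g, upright in its block. Origin: centre of its lower tip; +z up along the pin. From the tip: steel shank 8 mm thick to 24 mm (tip tapered over 3 mm), collar 22 mm across from 24 to 28 mm, black neck 14 mm thick from 28 to 80 mm (grip here), knob 22 mm across from 80 to 86 mm. When locked, the collar rests on the flange, the tip 4 mm above the table.
- pin_block: Fixed dark wooden block, 70 x 70 x 40 mm, with a 13 mm hole in which the pin stands, its collar on the block's top. Origin: centre of its underside.
- lid_a_top (a point): Centre of the flat top of jar_a's lid. None if absent.
- lid_b_top (a point): Centre of the flat top of jar_b's lid. None if absent.
- lid_c_top (a point): Centre of the flat top of jar_c's lid. None if absent.
- cutter: Bystander: open steel ring cutter, 56 mm across, 35 mm high. Origin: centre of its underside.
- stamp: Bystander: stamp with a dark 34 x 34 x 20 mm foot and a 22 mm thick light wooden handle, 50 mm high in all. Origin: centre of its underside.
- bottle: Bystander: white bottle, 64 mm across, 170 mm high. Origin: centre of its underside.
- jar_a: Round terracotta-coloured glaze jar, 48 mm across, body 44 mm high, 0.1 to 0.2 kg. Origin: centre of its underside, z up. Grip the body (above 16 mm, to clear the pocket walls), not the lid. Its captive white push-on lid (44 mm across, 12 mm thick) stands proud above a dark neck. None if absent.
- lid_a (a joint): How far the lid of jar_a is pressed down, in m: starts at 0 to 0.002 (top 62 to 64 mm above the jar's underside, dark neck showing), 0.008 = fully home (top 56 mm above the underside). A stiff push fit: it takes about 6 to 8 N straight down and stays where it is left. None if absent.
- jar_b: Round terracotta-coloured glaze jar, 48 mm across, body 44 mm high, 0.1 to 0.2 kg. Origin: centre of its underside, z up. Grip the body (above 16 mm, to clear the pocket walls), not the lid. Its captive white push-on lid (44 mm across, 12 mm thick) stands proud above a dark neck. None if absent.
- lid_b (a joint): How far the lid of jar_b is pressed down, in m: starts at 0 to 0.002 (top 62 to 64 mm above the jar's underside, dark neck showing), 0.008 = fully home (top 56 mm above the underside). A stiff push fit: it takes about 6 to 8 N straight down and stays where it is left. None if absent.
- jar_c: Round terracotta-coloured glaze jar, 48 mm across, body 44 mm high, 0.1 to 0.2 kg. Origin: centre of its underside, z up. Grip the body (above 16 mm, to clear the pocket walls), not the lid. Its captive white push-on lid (44 mm across, 12 mm thick) stands proud above a dark neck. None if absent.
- lid_c (a joint): How far the lid of jar_c is pressed down, in m: starts at 0 to 0.002 (top 62 to 64 mm above the jar's underside, dark neck showing), 0.008 = fully home (top 56 mm above the underside). A stiff push fit: it takes about 6 to 8 N straight down and stays where it is left. None if absent.

How it is judged:
By the outcome, as a careful person would: the job done as asked, in the order asked, and still so for the second after the job is handed in, with the robot touching nothing.
Of jar_a, jar_b, jar_c only 2 to 3 are there at a start; the rules pass over those that are not, and their reading is None.
At some moment in a run one of jar_a, jar_b, jar_c may be knocked a few centimetres aside while the robot is not near it.
Once in a run the grip may slacken for a moment while it holds something.
It also fails if it takes over 210 s, if anything falls off the work surface, if the arm or the gripper's body presses on something with over 40 N, if the wrist force passes 120 N, or if a joint passes its speed limit or range.

## Working session

There is one attempt and no reset: what is moved stays moved. The work goes in short steps, Python scripts to look and compute and a tool call to move; the robot and the scene stay as the last step left them, time stands still between calls to the robot, and variables do not carry over. Pictures are saved under pics/ and viewed, at most 14 in all, crops included, and the job is handed in when it is done.

Besides the shell and the picture viewer there is one more tool, called after "Request:" as name(argument=value, ...) on one line, values as JSON. servo_tool: Moves the arm, as the interface text tells. Its arguments: {"type":"object","properties":{"rows":{"type":"array","items":{"type":"array","items":{"type":"number"}}},"grip_force":{"type":"number"}},"required":["rows"]}

```bash
mkdir -p pics; ls; python3 - <<'E'
from cell import manip
import cv2
for n in("scene","top"):
    im=manip.camera(n); cv2.imwrite(f"pics/{n}0.png",im[:,:,::-1]); print(n,manip.camera_info(n))
print(manip.camera_info("wrist"),manip.read_state())
E
```

```text
pics
scene {'fx': 442.9206111121147, 'fy': 442.9206111121147, 'cx': 318.8249059034673, 'cy': 195.157127639053, 'D': array([0.03785843, 0.        , 0.        , 0.        , 0.        ]), 'position': array([1191.7322308 , -611.02186039,  891.26101734]), 'rotation': array([-2.32871106e+00, -1.78296861e-03,  9.08338349e-01])}
top {'fx': 430.454768630526, 'fy': 430.454768630526, 'cx': 322.99959211962295, 'cy': 195.0661342113494, 'D': array([0.00161188, 0.        , 0.        , 0.        , 0.        ]), 'position': array([ 426.08183072,  -86.43058132, 1328.76668367]), 'rotation': array([-3.0770057 ,  0.007719  , -1.56099084])}
{'fx': 281.17174105149894, 'fy': 281.17174105149894, 'cx': 319.89654531596676, 'cy': 198.2718189577761, 'D': array([-0.03382736,  0.        ,  0.        ,  0.        ,  0.        ]), 'T_tool_cam': array([[-7.58697061e-05, -9.58008690e-01, -2.86739158e-01,
         8.44623678e+01],
       [ 9.99999984e-01, -1.18906117e-04,  1.32675944e-04,
        -5.86333268e-01],
       [-1.61199747e-04, -2.86739143e-01,  9.58008683e-01,
        -1.80045912e+02],
       [ 0.00000000e+00,  0.00000000e+00,  0.00000000e+00,
         1.00000000e+00]])} {'clock': 0.1, 'joints': array([-1.31663404e+00,  3.00386791e-01,  1.52150400e+00,  6.47693045e-05,
        1.32071222e+00, -6.65841361e-02]), 'qd': array([ 0.00205474, -0.00202244, -0.00125331, -0.00037647,  0.00097232,
       -0.00232297]), 'effort': array([ 5.85948019e-04, -5.32647479e+01, -3.53287661e+01,  7.09240395e-02,
        2.34971009e-02, -8.26999712e-05]), 'eef_pos': array([ 173.36455081, -521.71838713,  204.9651879 ]), 'eef_rot': array([-3.14058871e+00, -1.29822992e-04,  3.20730296e-01]), 'wrist_force': array([ 0.4072209 , -0.45056524, -0.33949393]), 'moment': array([-0.02801518,  0.02021747, -0.01013758]), 'finger_force': 0.0, 'finger_gap': 94.26703391067008}
```

View pics/scene0.png

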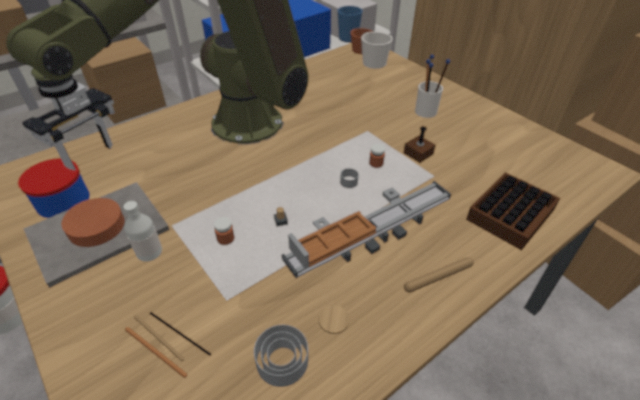

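View pics/top0.png

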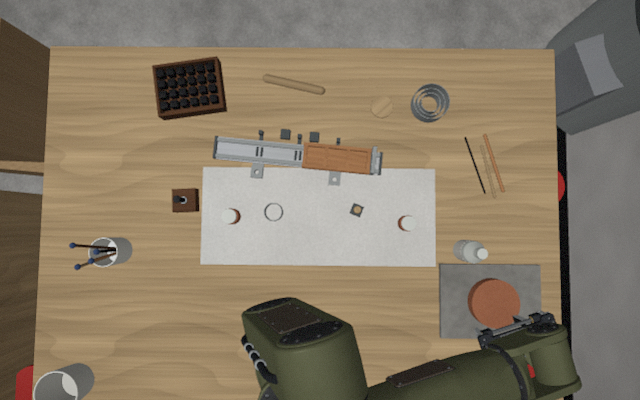

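The overview shows two jars (top image at (231,216) and (407,223)), the pin block at (185,200), the rail running along about -px, with the carrier at its right end. Next I'll enlarge the crops.

```bash
cat > h.py <<'E'
import numpy as np, cv2
from scipy.spatial.transform import Rotation as R
from cell import manip
def cam(name,st=None):
    i=manip.camera_info(name); K=np.array([[i['fx'],0,i['cx']],[0,i['fy'],i['cy']],[0,0,1]])
    if 'T_tool_cam' in i:
        st=st or manip.read_state(); T=np.eye(4); T[:3,:3]=R.from_euler('xyz',st['eef_rot']).as_matrix(); T[:3,3]=st['eef_pos']
        T=T@i['T_tool_cam']
    else:
        T=np.eye(4); T[:3,:3]=R.from_euler('xyz',i['rotation']).as_matrix(); T[:3,3]=i['position']
    return K,i['D'],T
def ray(c,uv):
    K,D,T=c; p=cv2.undistortPoints(np.array([[uv]],float),K,D)[0,0]
    return T[:3,3],T[:3,:3]@np.array([p[0],p[1],1])
def atz(c,uv,z):
    o,d=ray(c,uv); return o+d*(z-o[2])/d[2]
def proj(c,P):
    K,D,T=c; Q=(np.atleast_2d(P)-T[:3,3])@T[:3,:3]
    return cv2.projectPoints(Q,np.zeros(3),np.zeros(3),K,D)[0][:,0]
def tri(obs):
    A=np.zeros((3,3));b=np.zeros(3)
    for c,uv in obs:
        o,d=ray(c,uv); d=d/np.linalg.norm(d); M=np.eye(3)-np.outer(d,d); A+=M; b+=M@o
    P=np.linalg.solve(A,b); return P,[np.round(proj(c,P)[0]-uv,1) for c,uv in obs]
def shot(name,f):
    st=manip.read_state(); im=manip.camera(name)[:,:,::-1].copy(); cv2.imwrite(f"pics/{f}.png",im)
    import pickle; c=cam(name,st); pickle.dump(c,open(f"pics/{f}.pkl","wb")); return c,im
def load(f):
    import pickle; return pickle.load(open(f"pics/{f}.pkl","rb"))
def crop(f,x0,y0,x1,y1,k,g):
    im=cv2.imread(f"pics/{f}.png")[y0:y1,x0:x1]; im=cv2.resize(im,None,fx=k,fy=k,interpolation=cv2.INTER_CUBIC)
    cv2.imwrite(f"pics/{g}.png",im)
E
python3 - <<'E'
from h import *
import pickle
for n in("scene","top"): pickle.dump(cam(n),open(f"pics/{n}0.pkl","wb"))
crop("top0",165,120,425,245,3,"top0c"); crop("scene0",200,130,460,280,3,"scene0c")
t=cam("top")
for uv,z in(((231,216),60),((407,223),60),((181,200),100),((215,150),0),((380,160),62),((273,212),17),((357,210),25)): print(uv,atz(t,uv,z).round())
E
```

```text
(231, 216) [444. 195.  60.]
(407, 223) [ 428. -323.   60.]
(181, 200) [488. 331. 100.]
(215, 150) [650. 263.   0.]
(380, 160) [ 614. -244.   62.]
(273, 212) [458.  76.  17.]
(357, 210) [ 466. -179.   25.]
```

View pics/top0c.png

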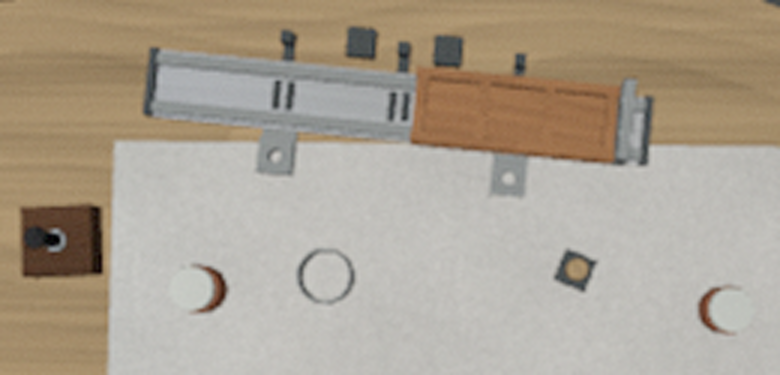

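View pics/scene0c.png

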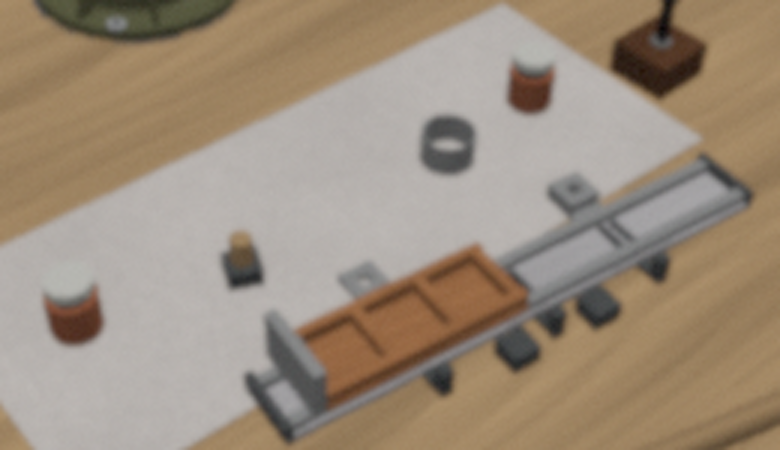

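```bash
python3 - <<'E'
from h import *
t=load("top0");s=load("scene0")
T=lambda u,v:(165+u/3,120+v/3); S=lambda u,v:(200+u/3,130+v/3)
for n,a,b in(("fl",(508,178),(365,280)),("br",(275,156),(574,188)),("lid1",(191,288),(535,62)),("lid2",(731,310),(71,281)),("knob",(33,238),(668,0)),
 ("plateTopL",(626,80),(322,390)),("cornerfront",(415,68),(527,297))):
    P,e=tri([(t,T(*a)),(s,S(*b))]); print(n,P.round(1),e)
st=manip.read_state();print(R.from_euler('xyz',st['eef_rot']).as_matrix().round(2))
E
```

```text
fl [ 559.7 -108.3   23.2] [array([-0.4, -0.3]), array([-0.6,  0. ])]
br [581.5 130.8  14. ] [array([-0.5, -0.4]), array([-0.7,  0.1])]
lid1 [444.6 205.6  48. ] [array([-0.4, -0.3]), array([-0.4,  0.1])]
lid2 [ 428.5 -326.8   55.1] [array([-0.8, -0.5]), array([-1.1, -0. ])]
knob [489.7 348.8  88.6] [array([0.1, 0.1]), array([ 0.1, -0. ])]
plateTopL [ 654.9 -225.5   53.6] [array([-0.1, -0.1]), array([-0.1,  0. ])]
cornerfront [669.3 -13.9  32.4] [array([-0.1, -0.1]), array([-0.1,  0. ])]
[[ 0.95  0.32 -0.  ]
 [ 0.32 -0.95  0.  ]
 [ 0.   -0.   -1.  ]]
```

Estimates: rail yaw ≈ -5.2° (flange hole to bracket hole 240.1 mm, as it should be), and heights read about 5 mm low from these coarse views. I'll move over the right jar and refine with the wrist camera.

Request:
servo_tool(rows=[[0, 0, 6.4, 0, 0, 35, 0], [0, 0, 10, 30, 20, 0, 0], [0, 0, 10, 35, 25, 0, 0], [0, 0, 10, 40, 30, 0, 0], [0, 0, 10, 40, 30, 0, 0], [0, 0, 10, 40, 30, 0, 0], [0, 0, 10, 40, 30, 0, 0], [0, 0, 0, 30, 30, 0, 0], [0, 0, 0, 0, 0, -40, 0], [0, 0, 0, 0, 0, 0, 0], [0, 0, 0, 0, 0, 0, 0]], grip_force=25)

```text
clock: 1.48
eef_pos: [428.4, -327.5, 201.6]
eef_rot: [3.141, 0.001, 1.479]
wrist_force: [0.3, -0.3, 0.6]
finger_gap: 94.0
finger_force: 0.0
```

```bash
python3 - <<'E'
from h import *
c,im=shot("wrist","w1"); print(manip.read_state()['eef_pos'],manip.read_state()['eef_rot'])
print(proj(c,[[428,-327,62],[561,-110,28]]))
E
```

```text
[ 428.51501359 -327.62162397  201.90769647] [3.14023214e+00 9.85919580e-04 1.47893659e+00]
[[319.2013508  188.85765183]
 [422.68723327 -22.09233605]]
```

View pics/w1.png

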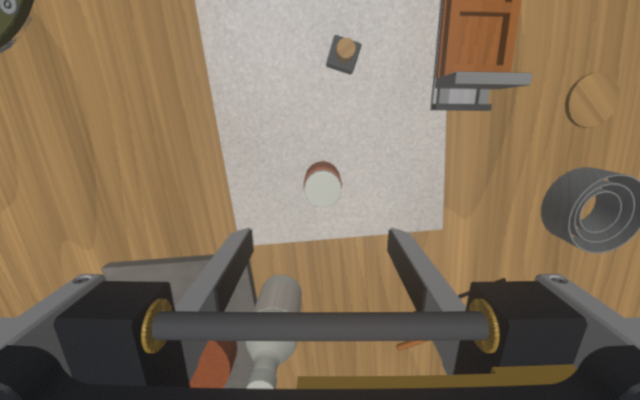

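The wrist view shows the right jar's lid at (323,186), the stamp at (344,52), the push plate right of them at (485,80), and the bottle well clear behind.

```bash
python3 - <<'E'
from h import *
c=load("w1");t=load("top0")
print(atz(c,(323,186.5),62),atz(t,(165+731/3,120+310/3),62),tri([(c,(323,186.5)),(t,(165+731/3,120+310/3))]))
print(tri([(c,(323,186.5)),(load("scene0"),(223.7,223.7))]))
E
```

```text
[ 432.69769416 -324.56414724   62.        ] [ 427.20615634 -327.82926504   62.        ] (array([ 429.60210607, -340.79529151,   -3.57210219]), [array([-1.7, -0.2]), array([ 0.2, -0.8])])
(array([ 432.67242652, -325.61995338,   57.70266591]), [array([ 0., -0.]), array([-0., -0.])])
```

Request:
servo_tool(rows=[[0, 0, 0, 4, 3, -40, 0], [0, 0, 0, 0, 0, -42, 0], [0, 0, 0, 0, 0, 0, 0], [0, 0, 0, 0, 0, 0, 0]])

```text
clock: 2.02
eef_pos: [433.1, -324.8, 120.7]
eef_rot: [3.139, 0.002, 1.479]
wrist_force: [0.1, 0.3, -0.1]
finger_gap: 93.4
finger_force: 0.0
```

```bash
python3 - <<'E'
from h import *
c,im=shot("wrist","w2"); print(manip.read_state()['eef_pos'],manip.read_state()['eef_rot'])
print(proj(c,[[432.7,-325,62],[432.7,-325,0]]))
# bright white blob = lid
for f in("w1","w2"):
    im=cv2.imread(f"pics/{f}.png"); h=cv2.cvtColor(im,cv2.COLOR_BGR2HSV); print(f, im[186,323], h[186,323], im[150,380] )
crop("w2",220,90,420,240,4,"w2c")
E
```

```text
[ 433.14812594 -324.82567715  120.85285118] [3.13891321e+00 1.90662014e-03 1.47935787e+00]
[[319.05343434 212.39584941]
 [319.10134855 193.63076834]]
w1 [176 185 184] [ 33  12 185] [174 180 187]
w2 [ 72  90 134] [  9 118 134] [169 175 181]
```

View pics/w2c.png

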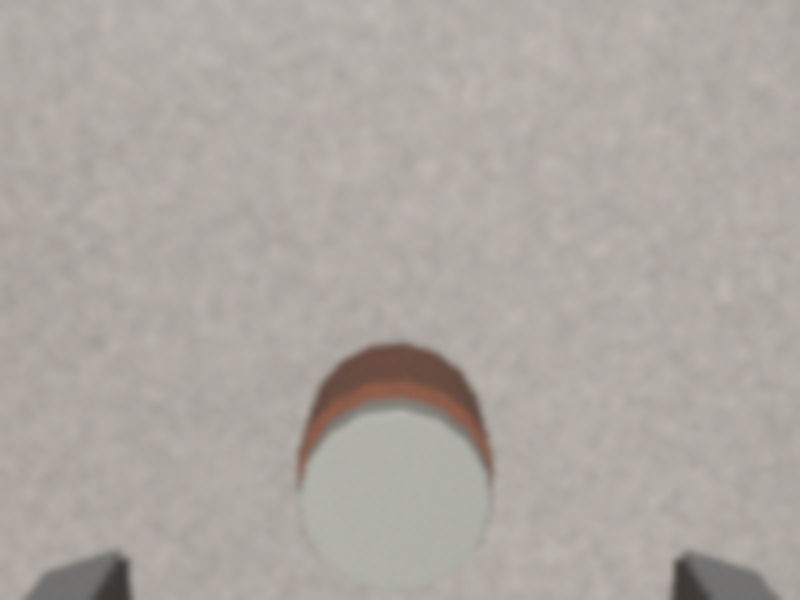

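Lid centre at crop (395,497) → (318.8,214.3): target is about y −326.7. Descending and gripping.

Request:
servo_tool(rows=[[0, 0, 0, 0, -2, -35, 0], [0, 0, 0, 0, 0, -35, 0], [0, 0, 0, 0, 0, -33, 0], [0, 0, 0, 0, 0, 0, 0], [0, 0, 0, 0, 0, 0, 1], [0, 0, 0, 0, 0, 0, 1], [0, 0, 0, 0, 0, 0, 1], [0, 0, 0, 0, 0, 0, 1], [0, 0, 0, 0, 0, 0, 1], [0, 0, 0, 0, 0, 0, 1]], grip_force=40)

```text
clock: 3.32
eef_pos: [432.4, -325.9, 15.6]
eef_rot: [-3.142, -0.0, 1.48]
wrist_force: [-0.4, 0.2, 3.2]
finger_gap: 47.6
finger_force: 40.0
```

Request:
servo_tool(rows=[[0, 0, 0, 0, 0, 0, 0.3], [0, 0, 0, 0, 0, 0, 0.3], [0, 0, 0, 0, 0, 4, 0.3], [0, 0, 0, 0, 0, 0, 1], [0, 0, 0, 0, 0, 0, 1], [0, 0, 0, 0, 0, 0, 1], [0, 0, 0, 0, 0, 0, 1], [0, 0, 0, 0, 0, 20, 1], [0, 0, 0, 0, 0, 25, 1], [0, 0, 0, 0, 0, 20, 1], [0, 0, 0, 0, 0, 0, 1]])

```text
clock: 4.7
eef_pos: [432.8, -326.3, 85.4]
eef_rot: [3.14, 0.001, 1.48]
wrist_force: [-0.2, 0.4, -2.1]
finger_gap: 47.4
finger_force: 40.0
```

```bash
python3 - <<'E'
from h import *
st=manip.read_state();print(st['eef_pos'],st['wrist_force'])
ry=np.array([.0908,.9959]);rx=np.array([.9959,-.0908])
f=np.array([561,-109.5])
print("carrier centre (pocket1?) ", f+rx*(40+18),)
t=load("top0")
print(atz(t,(165+508/3,120+178/3),28),atz(load("scene0"),(321.7,223.3),28),atz(t,(165+275/3,120+156/3),18),atz(load("scene0"),(391.3,192.7),18))
for n,p in(("plateL",(626,80)),("plateR",(620,163)),("carrier far front",(415,68)),("carr near front",(412,145))): print(n,atz(t,(165+p[0]/3,120+p[1]/3),42))
E
```

```text
[ 432.84872642 -326.31089459   85.35454336] [-0.1599711   0.41525913 -2.12244873]
carrier centre (pocket1?)  [ 618.7622 -114.7664]
[ 558.27475317 -109.49126174   28.        ] [ 563.97422026 -109.69957109   28.        ] [579.72251178 128.56550307  18.        ] [585.30338995 129.02957439  18.        ]
plateL [ 656.83641843 -226.99274821   42.        ]
plateR [ 572.94010847 -221.182225     42.        ]
carrier far front [667.24563378 -14.72757649  42.        ]
carr near front [589.22688219 -12.71154759  42.        ]
```

Request:
servo_tool(rows=[[0, 0, 0, 0, 0, 40, 1], [0, 0, 0, 25, 20, 0, 1], [0, 0, 0, 35, 28, 0, 1], [0, 0, 0, 40, 32, 0, 1], [0, 0, 0, 40, 32, 0, 1], [0, 0, 0, 30, 24, 0, 1], [0, 0, 0, 14, 12, 0, 1], [0, 0, 0, 0, 0, 0, 1], [0, 0, 0, 0, 0, 0, 1]])

```text
clock: 5.82
eef_pos: [615.5, -178.9, 124.2]
eef_rot: [-3.141, 0.0, 1.479]
wrist_force: [-0.1, -1.1, -2.3]
finger_gap: 48.1
finger_force: 4.0
```

```bash
python3 - <<'E'
from h import *
c,im=shot("wrist","w3"); print(manip.read_state()['eef_pos'],manip.read_state()['eef_rot'])
print(proj(c,[[623,-114,28],[628,-50,28],[564,-109,28]]))
crop("w3",200,40,440,215,3.3,"w3c")
E
```

```text
[ 615.57586116 -179.06145247  124.38451653] [-3.14128446e+00  5.07470918e-05  1.47831699e+00]
[[321.19823604 135.17717128]
 [320.27175333  62.85003185]
 [259.80565603 135.75100207]]
```

View pics/w3c.png

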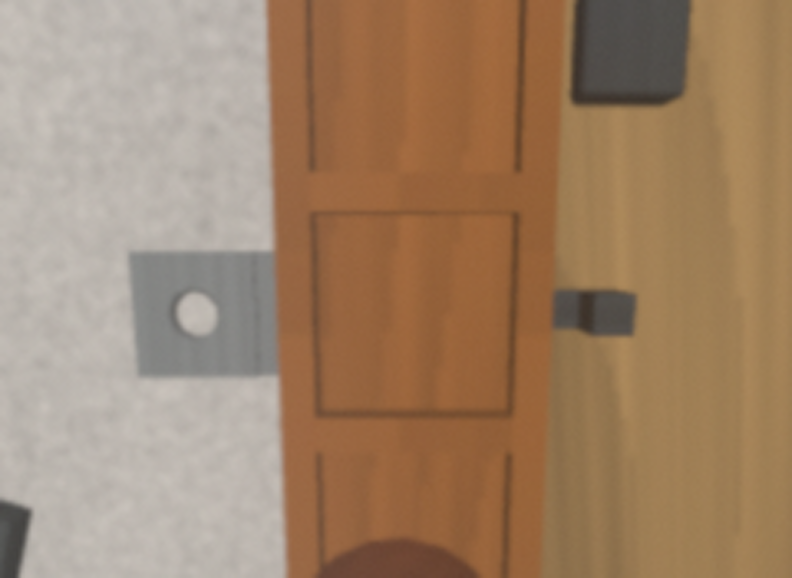

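Pad force reads 4 N: a grip slackening is under way. Holding a few rows, and computing the pocket from the crop (pocket 1 corners (312,212),(518,212),(317,413),(513,413); hole (196,313)).

Request:
servo_tool(rows=[[0, 0, 0, 0, 0, 0, 1], [0, 0, 0, 0, 0, 0, 1], [0, 0, 0, 0, 0, 0, 1], [0, 0, 0, 0, 0, 0, 1]], grip_force=40)

```text
clock: 6.38
eef_pos: [616.4, -178.0, 124.5]
eef_rot: [3.142, 0.0, 1.48]
wrist_force: [0.6, 0.2, -1.2]
finger_gap: 47.3
finger_force: 40.0
```

```bash
python3 - <<'E'
from h import *
c=load("w3")
U=lambda p:(200+p[0]/3.3,40+p[1]/3.3)
for z in(28,42):
    A=np.array([atz(c,U(p),z)[:2] for p in((312,212),(518,212),(317,413),(513,413))]); print(z,A.mean(0).round(1),np.linalg.norm(A[0]-A[1]).round(1),np.linalg.norm(A[2]-A[3]).round(1),np.linalg.norm(A[0]-A[2]).round(1))
A=np.array([atz(c,U(p),42)[:2] for p in((276,250),(556,250))]);print("outer",A,A.mean(0))
print("hole",atz(c,U((196,313)),28))
c2,im=shot("wrist","w4");st=manip.read_state();print(st['wrist_force'],st['finger_force'],st['finger_gap'],st['eef_pos'])
crop("w4",240,160,400,280,5,"w4c")
E
```

```text
28 [ 627.3 -114.7] 58.4 58.9 57.6
42 [ 627.2 -113.7] 55.4 55.9 54.6
outer [[591.01800434 -92.83908224]
 [666.88054481 -99.82116268]] [628.94927458 -96.33012246]
hole [ 563.73185878 -108.11635158   28.        ]
[-0.20522574 -0.28717632 -2.0629123 ] 39.999507665634155 47.27392742115185 [ 616.39918233 -177.95349011  124.44101876]
```

View pics/w4c.png

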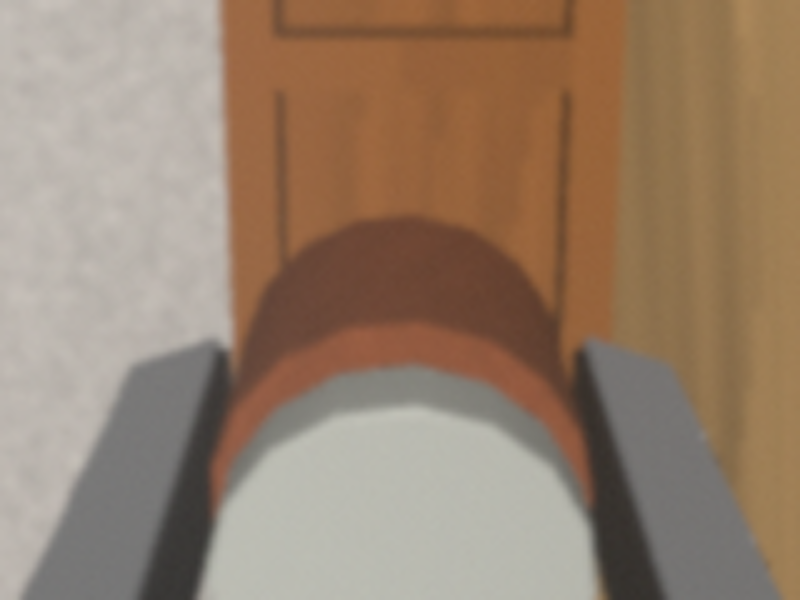

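Request:
servo_tool(rows=[[0, 0, 0, 5, 32, 0, 1], [0, 0, 0, 6, 32, 0, 1], [0, 0, 0, 0, 0, -25, 1], [0, 0, 0, 0, 0, -25, 1], [0, 0, 0, 0, 0, -6, 1], [0, 0, 0, 0, 0, -4, 1], [0, 0, 0, 0, 0, -4, 1], [0, 0, 0, 0, 0, 0, 1], [0, 0, 0, 0, 0, 0, 1]])

```text
clock: 7.55
eef_pos: [627.6, -114.0, 60.9]
eef_rot: [3.141, 0.0, 1.48]
wrist_force: [0.3, 0.1, -1.9]
finger_gap: 47.4
finger_force: 40.0
```

Request:
servo_tool(rows=[[0, 0, 0, 0, 0, -3, 1], [0, 0, 0, 0, 0, -3, 1], [0, 0, 0, 0, 0, 0, 1], [0, 0, 0, 0, 0, 0, 1]])

```text
clock: 8.05
eef_pos: [627.5, -113.9, 54.4]
eef_rot: [-3.142, -0.0, 1.48]
wrist_force: [-0.9, 0.8, -0.3]
finger_gap: 47.4
finger_force: 40.0
```

Request:
servo_tool(rows=[[0, 0, 0, 0, 0, -2, 1], [0, 0, 0, 0, 0, -2, 1], [0, 0, 0, 0, 0, 0, 1], [0, 0, 0, 0, 0, 0, 1]])

```text
clock: 8.55
eef_pos: [627.4, -113.9, 50.4]
eef_rot: [-3.142, 0.0, 1.48]
wrist_force: [-0.6, -0.1, -1.7]
finger_gap: 47.6
finger_force: 40.0
```

Now inside the pocket; lower the last couple of mm, then release.

Request:
servo_tool(rows=[[0, 0, 0, 0, 0, -1.5, 1], [0, 0, 0, 0, 0, -1.5, 1], [0, 0, 0, 0, 0, 0, 1], [0, 0, 0, 0, 0, 0, 1]])

```text
clock: 9.05
eef_pos: [627.5, -114.0, 47.6]
eef_rot: [3.141, 0.0, 1.48]
wrist_force: [-2.0, 0.0, 0.9]
finger_gap: 47.4
finger_force: 40.0
```

Request:
servo_tool(rows=[[0, 0, 0, 0, 0, 0, 0.3], [0, 0, 0, 0, 0, 0, 0], [0, 0, 0, 0, 0, 0, 0], [0, 0, 0, 0, 0, 20, 0], [0, 0, 0, 0, 0, 40, 0], [0, 0, 0, 0, -20, 40, 0], [0, 0, 0, 0, 0, 0, 0], [0, 0, 0, 0, 0, 0, 0]])

```text
clock: 10.05
eef_pos: [627.2, -133.8, 147.6]
eef_rot: [-3.142, -0.0, 1.48]
wrist_force: [-0.2, -0.5, -0.1]
finger_gap: 93.7
finger_force: 0.0
```

```bash
python3 - <<'E'
from h import *
c,im=shot("wrist","w5"); print(manip.read_state()['eef_pos'])
shot("scene","s5");shot("top","t5")
print(proj(c,[[627.3,-113.7,91],[627.3,-113.7,72]]))
print(atz(load("scene0"),(378.3,150.7),62),atz(load("top0"),(228.7,216),62))
a=cv2.imread("pics/w5.png")[80:280,200:440];b=cv2.imread("pics/s5.png")[120:280,200:440];d=cv2.imread("pics/t5.png")[120:240,165:425]
v=np.zeros((600,800,3),np.uint8)
a=cv2.resize(a,(380,317));b=cv2.resize(b,(400,267));d=cv2.resize(d,(546,252))
v[:317,:380]=a;v[:267,390:790]=b;v[330:582,:546]=d;cv2.imwrite("pics/m5.png",v)
E
```

```text
[ 627.04246604 -133.55666024  146.93224667]
[[317.58182875 191.48223853]
 [317.7471388  186.14032772]]
[457.66893429 193.09278671  62.        ] [443.56355864 201.21420177  62.        ]
```

View pics/m5.png

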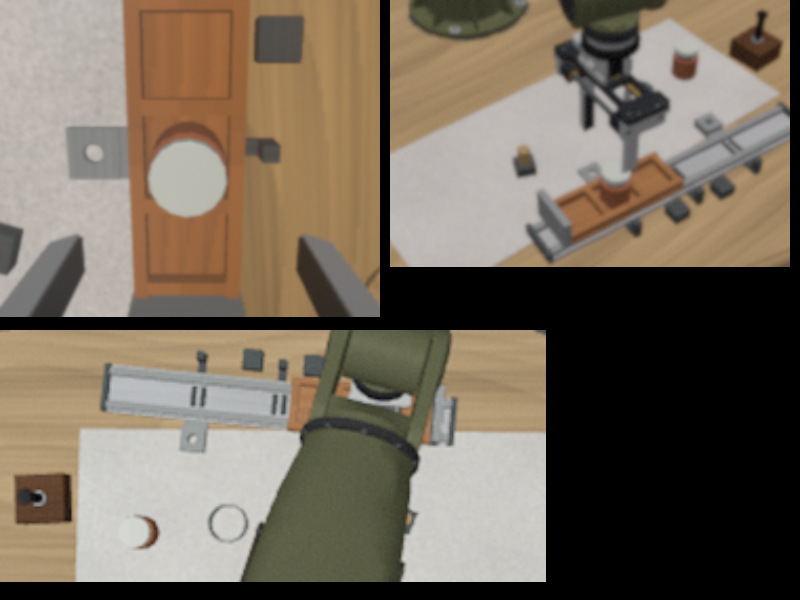

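The jar stands in pocket 1, centred; the other jar is unmoved. Going over to it.

Request:
servo_tool(rows=[[0, 0, 0, -15, 25, 0, 0], [0, 0, 0, -20, 40, 0, 0], [0, 0, 0, -24, 44, 0, 0], [0, 0, 0, -24, 44, 0, 0], [0, 0, 0, -24, 44, 0, 0], [0, 0, 0, -24, 44, 0, 0], [0, 0, 0, -24, 44, 0, 0], [0, 0, 0, -20, 35, -20, 0], [0, 0, 0, 0, 5, -10, 0], [0, 0, 0, 0, 0, 0, 0], [0, 0, 0, 0, 0, 0, 0]])

```text
clock: 11.58
eef_pos: [453.1, 190.4, 117.7]
eef_rot: [3.141, -0.0, 1.479]
wrist_force: [0.3, -0.4, -0.0]
finger_gap: 93.8
finger_force: 0.0
```

```bash
cat > lid.py <<'E'
from h import *
def lidpx(f,x0,y0,x1,y1):
    im=cv2.imread(f"pics/{f}.png"); h=cv2.cvtColor(im,cv2.COLOR_BGR2HSV).astype(int)
    # terracotta / wood-free: lid is greyish-greenish (B<=G>=R); cloth is R>=G
    m=((im[:,:,1].astype(int)-im[:,:,2]>0)&(h[:,:,2]>150)).astype(np.uint8); m[:y0]=0;m[y1:]=0;m[:,:x0]=0;m[:,x1:]=0
    m=cv2.morphologyEx(m,cv2.MORPH_OPEN,np.ones((5,5)))
    n,l,s,ce=cv2.connectedComponentsWithStats(m); 
    return [(s[i].tolist(),ce[i].round(1)) for i in range(1,n) if s[i,4]>200]
E
python3 - <<'E'
from lid import *
c,im=shot("wrist","w6"); print(manip.read_state()['eef_pos'],proj(c,[[452,197,62]]))
print(lidpx("w5",230,130,400,240),lidpx("w6",150,50,500,260))
E
```

```text
[453.08025286 190.34851831 117.80844611] [[317.6810317  206.46379633]]
[] []
```

```bash
python3 - <<'E'
from h import *
crop("w6",120,40,520,300,2,"w6c")
E
```

```text
(no output)
```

View pics/w6c.png

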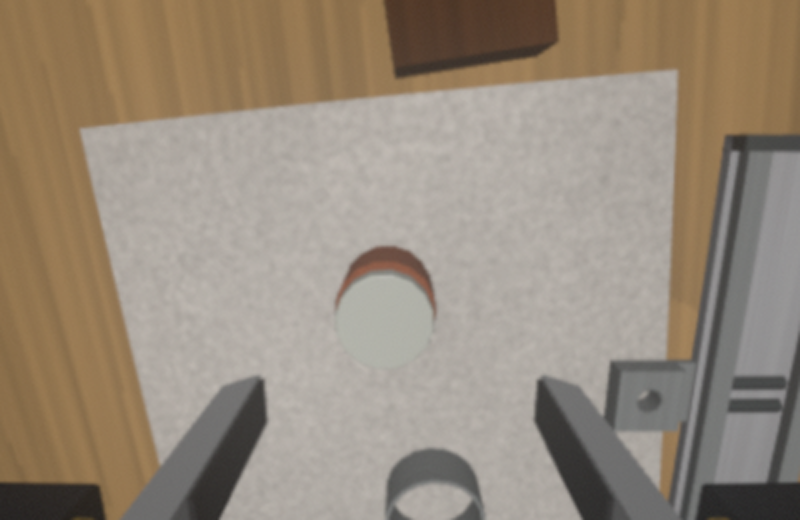

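Jar lid at crop (385,320) → (312.5,200); bracket hole and cutter clear of the fingers.

```bash
python3 - <<'E'
from h import *
c=load("w6");print(atz(c,(312.5,200),62.5),atz(c,(120+649/2,40+400/2),18))
E
```

```text
[448.06631401 203.51173715  62.5       ] [584.97803999 131.1411465   18.        ]
```

Request:
servo_tool(rows=[[0, 0, 0, -5, 13, 0, 0], [0, 0, 0, 0, 0, -35, 0], [0, 0, 0, 0, 0, -35, 0], [0, 0, 0, 0, 0, -28, 0], [0, 0, 0, 0, 0, 0, 0], [0, 0, 0, 0, 0, 0, 1], [0, 0, 0, 0, 0, 0, 1], [0, 0, 0, 0, 0, 0, 1], [0, 0, 0, 0, 0, 0, 1], [0, 0, 0, 0, 0, 0, 1], [0, 0, 0, 0, 0, 0, 1]], grip_force=40)

```text
clock: 13.0
eef_pos: [447.5, 204.1, 19.6]
eef_rot: [3.141, -0.0, 1.48]
wrist_force: [-1.0, -0.9, 2.4]
finger_gap: 47.3
finger_force: 40.0
```

Request:
servo_tool(rows=[[0, 0, 0, 0, 0, 25, 1], [0, 0, 0, 0, 0, 35, 1], [0, 0, 0, 0, 0, 30, 1], [0, 0, 0, 15, -20, 0, 1], [0, 0, 0, 22, -30, 0, 1], [0, 0, 0, 25, -35, 0, 1], [0, 0, 0, 25, -35, 0, 1], [0, 0, 0, 25, -35, 0, 1], [0, 0, 0, 25, -34, 0, 1], [0, 0, 0, 25, -34, 0, 1], [0, 0, 0, 16, -20, 0, 1], [0, 0, 0, 7.7, -10.6, 0, 1], [0, 0, 0, 0, 0, 0, 1], [0, 0, 0, 0, 0, -25, 1], [0, 0, 0, 0, 0, -20, 1], [0, 0, 0, 0, 0, 0, 1]])

```text
clock: 15.0
eef_pos: [632.0, -48.8, 62.8]
eef_rot: [-3.138, -0.0, 1.48]
wrist_force: [-0.3, -0.0, -1.0]
finger_gap: 47.5
finger_force: 40.0
```

```bash
python3 - <<'E'
from h import *
c,im=shot("wrist","w7"); st=manip.read_state();print(st['eef_pos'],st['finger_force'],st['wrist_force'])
shot("scene","s7")
a=cv2.imread("pics/w7.png")[80:300,200:440];b=cv2.imread("pics/s7.png")[150:270,260:420]
v=np.zeros((440,800,3),np.uint8)
v[:403,:440]=cv2.resize(a,(440,403));v[:262,450:800]=cv2.resize(b,(350,262));cv2.imwrite("pics/m7.png",v)
E
```

```text
[632.79323921 -49.00353874  64.20274755] 39.99954164028168 [ 1.25181623  0.25501894 -1.77445666]
```

View pics/m7.png

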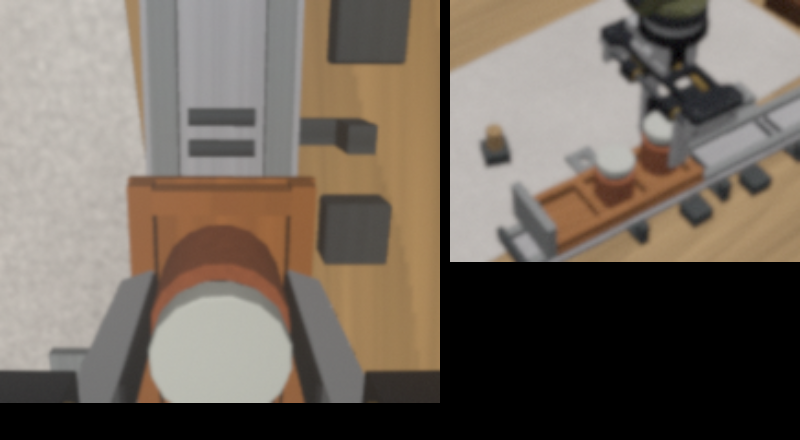

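Request:
servo_tool(rows=[[0, 0, 0, 0, 0, -4, 1], [0, 0, 0, 0, 0, -4, 1], [0, 0, 0, 0, 0, -3, 1], [0, 0, 0, 0, 0, -2, 1], [0, 0, 0, 0, 0, 0, 1], [0, 0, 0, 0, 0, 0, 1]])

```text
clock: 15.85
eef_pos: [633.2, -49.6, 51.5]
eef_rot: [3.141, 0.0, 1.48]
wrist_force: [-0.2, 0.0, -1.9]
finger_gap: 47.3
finger_force: 40.0
```

Request:
servo_tool(rows=[[0, 0, 0, 0, 0, -2, 1], [0, 0, 0, 0, 0, -2, 1], [0, 0, 0, 0, 0, 0, 1], [0, 0, 0, 0, 0, 0, 0.3], [0, 0, 0, 0, 0, 0, 0], [0, 0, 0, 0, 0, 0, 0], [0, 0, 0, 0, 0, 25, 0], [0, 0, 0, 0, 0, 40, 0], [0, 0, 0, 0, 0, 35, 0], [0, 0, 0, -4, -40, 0, 0], [0, 0, 0, -4, -45, 0, 0.8], [0, 0, 0, -4, -45, 0, 0.9], [0, 0, 0, -4, -45, 0, 1], [0, 0, 0, -4.6, -50, 0, 1], [0, 0, 0, 0, 0, 0, 1], [0, 0, 0, 0, 0, 0, 1]])

```text
clock: 17.85
eef_pos: [612.5, -274.2, 147.3]
eef_rot: [-3.141, -0.0, 1.48]
wrist_force: [-1.0, 0.2, -0.0]
finger_gap: 37.7
finger_force: 0.0
```

```bash
python3 - <<'E'
from h import *
c,im=shot("wrist","w8"); st=manip.read_state();print(st['eef_pos'],st['finger_gap'])
shot("scene","s8");shot("top","t8")
a=cv2.imread("pics/w8.png")[0:300,180:460];b=cv2.imread("pics/s8.png")[150:270,260:420]
v=np.zeros((580,800,3),np.uint8)
v[:480,:448]=cv2.resize(a,(448,480));v[:262,450:800]=cv2.resize(b,(350,262))
v[280:480,450:800]=cv2.resize(cv2.imread("pics/t8.png")[120:240,210:420],(350,200));cv2.imwrite("pics/m8.png",v)
E
```

```text
[ 612.69776553 -273.64805359  147.41720023] 33.49797107006711
```

View pics/m8.png

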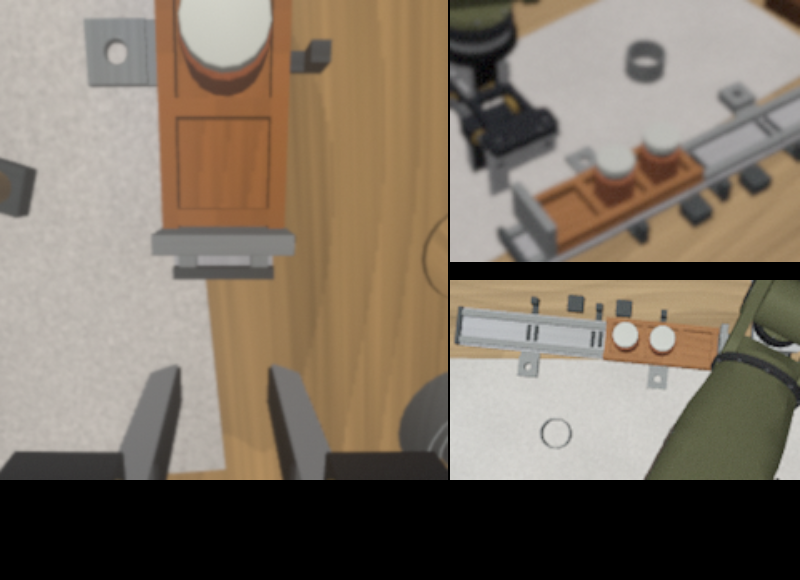

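```bash
python3 - <<'E'
from h import *
c=load("w8")
for p in((222,254),(222,231),(153,250),(294,250)): print(atz(c,(180+p[0]/1.6,p[1]/1.6),76))
print(atz(c,(180+117/1.6,52/1.6),28))
E
```

```text
[ 615.97251761 -227.88412945   76.        ]
[ 617.148485   -215.19862736   76.        ]
[ 577.76744857 -222.10626864   76.        ]
[ 656.25898134 -229.28888896   76.        ]
[ 563.80171757 -108.51171897   28.        ]
```

Request:
servo_tool(rows=[[0, 0, 0, 0, 0, -40, 1], [0, 0, 0, 0, 0, -35, 1], [0, 0, 0, 0, 0, -17, 1], [0, 0, 0, 0, 0, 0, 1], [0, 0, 0, 1, 10, 0, 1], [0, 0, 0, 1, 10, 0, 1], [0, 0, 0, 0.9, 10, 0, 1], [0, 0, 0, 0.4, 4, 0, 1], [0, 0, 0, 0.2, 2, 0, 1], [0, 0, 0, 0, 0, 0, 1], [0, 0, 0, 0, 0, 0, 1]])

```text
clock: 19.38
eef_pos: [615.9, -238.7, 55.4]
eef_rot: [-3.141, -0.0, 1.479]
wrist_force: [0.4, -0.2, 0.3]
finger_gap: 0.7
finger_force: 0.0
```

Request:
servo_tool(rows=[[0, 0, 0, 0.2, 2, 0, 1], [0, 0, 0, 0.2, 2, 0, 1], [0, 0, 0, 0.1, 1, 0, 1], [0, 0, 0, 0, 0, 0, 1]])

```text
clock: 19.88
eef_pos: [616.2, -236.2, 55.4]
eef_rot: [3.141, 0.003, 1.478]
wrist_force: [0.2, -9.9, -2.9]
finger_gap: 0.4
finger_force: 5.1
```

Request:
servo_tool(rows=[[0, 0, 0, 0.2, 2, 0, 1], [0, 0, 0, 0.2, 2, 0, 1], [0, 0, 0, 0.3, 3, 0, 1], [0, 0, 0, 0.4, 4, 0, 1], [0, 0, 0, 0.5, 5, 0, 1], [0, 0, 0, 0.5, 6, 0, 1], [0, 0, 0, 0.5, 6, 0, 1], [0, 0, 0, 0.5, 6, 0, 1], [0, 0, 0, 0.5, 6, 0, 1], [0, 0, 0, 0.5, 6, 0, 1], [0, 0, 0, 0.5, 6, 0, 1], [0, 0, 0, 0.5, 6, 0, 1], [0, 0, 0, 0.5, 6, 0, 1], [0, 0, 0, 0.5, 6, 0, 1], [0, 0, 0, 0.5, 6, 0, 1], [0, 0, 0, 0.5, 6, 0, 1], [0, 0, 0, 0.5, 6, 0, 1], [0, 0, 0, 0.5, 6, 0, 1], [0, 0, 0, 0.2, 3, 0, 1], [0, 0, 0, 0, 0, 0, 1]])

```text
clock: 22.38
eef_pos: [624.7, -136.2, 55.4]
eef_rot: [-3.141, -0.0, 1.48]
wrist_force: [0.0, -0.2, -0.3]
finger_gap: 0.4
finger_force: 0.0
```

Request:
servo_tool(rows=[[0, 0, 0, 0.3, 3, 0, 1], [0, 0, 0, 0.3, 3, 0, 1], [0, 0, 0, 0.3, 3, 0, 1], [0, 0, 0, 0.2, 2, 0, 1], [0, 0, 0, 0.2, 2, 0, 1], [0, 0, 0, 0.2, 2, 0, 1], [0, 0, 0, 0.1, 1.5, 0, 1], [0, 0, 0, 0, 0, 0, 1]])

```text
clock: 23.38
eef_pos: [626.6, -119.7, 55.5]
eef_rot: [3.141, -0.0, 1.48]
wrist_force: [0.4, -0.1, -0.7]
finger_gap: 0.4
finger_force: 0.0
```

```bash
python3 - <<'E'
from h import *
c,im=shot("wrist","w9"); st=manip.read_state();print(st['eef_pos'],st['wrist_force'])
c,im=shot("scene","s9"); shot("top","t9")
a=cv2.imread("pics/w9.png")[0:300,180:460];b=cv2.imread("pics/s9.png")[140:280,260:460]
v=np.zeros((580,800,3),np.uint8)
v[:480,:448]=cv2.resize(a,(448,480));v[:245,450:800]=cv2.resize(b,(350,245))
v[280:480,450:800]=cv2.resize(cv2.imread("pics/t9.png")[120:240,210:420],(350,200));cv2.imwrite("pics/m9.png",v)
E
```

```text
[ 626.53841904 -119.77891285   55.48994471] [ 1.37869075 -0.16259707 -0.8657159 ]
```

View pics/m9.png

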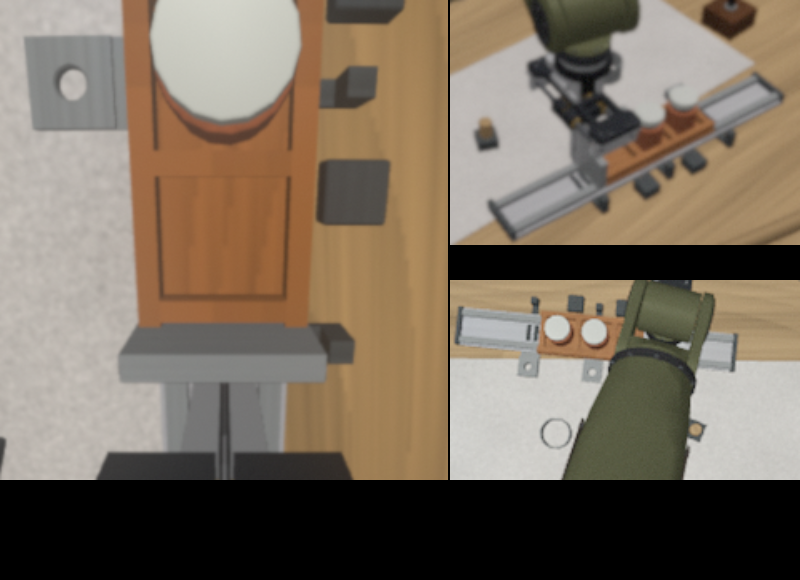

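```bash
python3 - <<'E'
from h import *
c=load("w9")
h=atz(c,(180+73/1.6,84/1.6),28);print(h, np.dot(h[:2]-[563.75,-108.4],[.0908,.9959]))
for p in((222,355),(222,325)):print(atz(c,(180+p[0]/1.6,p[1]/1.6),76))
E
```

```text
[574.86669393  10.76622459  28.        ] 119.6870388773847
[628.15172944 -97.80635364  76.        ]
[629.25047847 -85.90172434  76.        ]
```

Request:
servo_tool(rows=[[0, 0, 0, 0.1, 1.2, 0, 1], [0, 0, 0, 0.1, 1.2, 0, 1], [0, 0, 0, 0, 0, 0, 1]])

```text
clock: 23.9
eef_pos: [626.6, -118.7, 55.5]
eef_rot: [3.141, 0.002, 1.479]
wrist_force: [-0.3, -7.5, -0.2]
finger_gap: 0.6
finger_force: 3.8
```

Request:
servo_tool(rows=[[0, 0, 0, 0.1, 1.2, 0, 1], [0, 0, 0, 0, 0, 0, 1], [0, 0, 0, 0, 0, 0, 1]])

```text
clock: 24.28
eef_pos: [626.6, -118.6, 55.5]
eef_rot: [3.141, 0.003, 1.479]
wrist_force: [-1.2, -13.6, -0.6]
finger_gap: 0.4
finger_force: 6.8
```

Request:
servo_tool(rows=[[0, 0, 0, -0.5, -5, 0, 1], [0, 0, 0, -0.5, -6, 0, 1], [0, 0, 0, 0, 0, 40, 1], [0, 0, 0, 0, 0, 35, 1], [0, 0, 0, 3, 30, 0, 1], [0, 0, 0, 4, 42, 0, 1], [0, 0, 0, 0, 0, 0, 1], [0, 0, 0, 0, 0, 0, 1]])

```text
clock: 25.28
eef_pos: [632.7, -55.8, 130.4]
eef_rot: [-3.142, 0.0, 1.48]
wrist_force: [0.1, -0.8, 0.5]
finger_gap: 0.5
finger_force: 0.0
```

```bash
python3 - <<'E'
from h import *
c,im=shot("wrist","w10"); st=manip.read_state();print(st['eef_pos'],st['wrist_force'])
print(proj(c,[[638.2,5.8,91],[644.1,70,91],[574.65,11.1,28]]))
crop("w10",200,20,440,200,3.3,"w10c")
E
```

```text
[632.6763834  -56.20095786 130.4037221 ] [-0.59664317  0.06264956 -0.51529291]
[[319.38374793 144.97459829]
 [319.40326621  53.67568514]
 [255.064994   138.90806405]]
```

View pics/w10c.png

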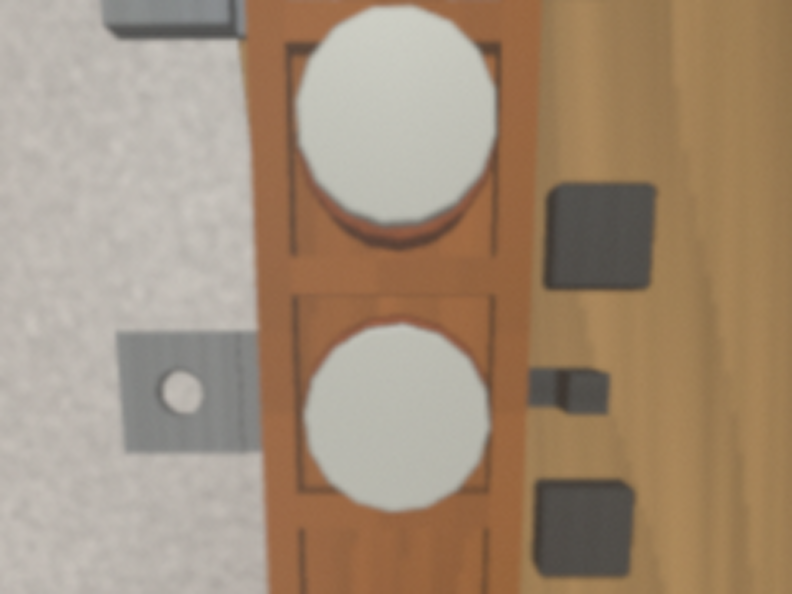

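The hole is at its predicted pixel (travel 120 mm, in the detent), with both lids within 1 px of prediction. Pressing the middle jar.

Request:
servo_tool(rows=[[0, 0, 0, 3, 30, 0, 1], [0, 0, 0, 3.2, 31, 0, 1], [0, 0, 0, 0, 0, -20, 1], [0, 0, 0, 0, 0, -14, 1], [0, 0, 0, 0, 0, -2, 1], [0, 0, 0, 0, 0, -2, 1], [0, 0, 0, 0, 0, -2, 1], [0, 0, 0, 0, 0, -2, 1], [0, 0, 0, 0, 0, -1.5, 1], [0, 0, 0, 0, 0, -1.5, 1], [0, 0, 0, 0, 0, 0, 1], [0, 0, 0, 0, 0, 0, 1]])

```text
clock: 26.82
eef_pos: [639.3, 5.3, 86.3]
eef_rot: [3.14, 0.0, 1.48]
wrist_force: [-1.1, -0.5, 4.9]
finger_gap: 0.3
finger_force: 2.9
```

Request:
servo_tool(rows=[[0, 0, 0, 0, 0, -1, 1], [0, 0, 0, 0, 0, -1, 1], [0, 0, 0, 0, 0, -1, 1], [0, 0, 0, 0, 0, -1, 1], [0, 0, 0, 0, 0, 0, 1], [0, 0, 0, 0, 0, 0, 1]])

```text
clock: 27.58
eef_pos: [639.8, 5.4, 84.1]
eef_rot: [3.138, 0.0, 1.48]
wrist_force: [-6.4, -1.0, 19.5]
finger_gap: 0.6
finger_force: 10.0
```

Request:
servo_tool(rows=[[0, 0, 0, 0, 0, 26, 1], [0, 0, 0, 2.8, 32, 0, 1], [0, 0, 0, 3, 32.2, 0, 1], [0, 0, 0, 0, 0, -12, 1], [0, 0, 0, 0, 0, -2, 1], [0, 0, 0, 0, 0, -2, 1], [0, 0, 0, 0, 0, -2, 1], [0, 0, 0, 0, 0, -2, 1], [0, 0, 0, 0, 0, -2, 1], [0, 0, 0, 0, 0, -1.5, 1], [0, 0, 0, 0, 0, -1.5, 1], [0, 0, 0, 0, 0, -1, 1], [0, 0, 0, 0, 0, 0, 1], [0, 0, 0, 0, 0, 0, 1]])

```text
clock: 29.32
eef_pos: [645.5, 69.1, 84.4]
eef_rot: [3.139, -0.001, 1.479]
wrist_force: [-8.2, 1.5, 20.9]
finger_gap: 0.4
finger_force: 10.5
```

Request:
servo_tool(rows=[[0, 0, 0, 0, 0, -0.8, 1], [0, 0, 0, 0, 0, 0, 1], [0, 0, 0, 0, 0, 20, 1], [0, 0, 0, 0, 0, 32, 1], [0, 0, 0, -3.7, -40, 0, 1], [0, 0, 0, -3.7, -41, 0, 1], [0, 0, 0, -3.7, -41, 0, 1], [0, 0, 0, -3.7, -41, 0, 1], [0, 0, 0, -3.9, -43, 0, 1], [0, 0, 0, 0, 0, 0, 1], [0, 0, 0, 0, 0, 0, 1]])

```text
clock: 30.7
eef_pos: [626.0, -136.2, 132.9]
eef_rot: [3.141, -0.0, 1.479]
wrist_force: [-0.1, 0.1, 0.6]
finger_gap: 0.7
finger_force: 0.0
```

```bash
python3 - <<'E'
from h import *
c,im=shot("wrist","w11"); st=manip.read_state();print(st['eef_pos'],st['wrist_force'])
P=proj(c,[[574.65,11.1,28],[627.5,-109,76]]);print(P)
crop("w11",190,0,450,180,3,"w11c")
E
```

```text
[ 626.12455921 -135.66747018  132.87847493] [-0.09080488  0.54269833 -0.03320137]
[[249.58867691  50.26607525]
 [318.42044551 183.30824528]]
```

View pics/w11c.png

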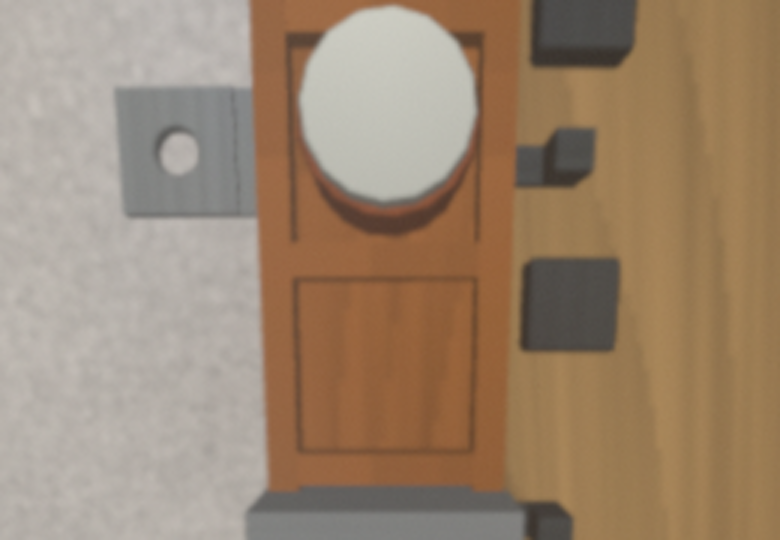

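That shows the hole at (178,151), so the carrier is still in the detent. It was also picture number 15, one over the 14 limit, so I'll use numeric image code only from here on.

Request:
servo_tool(rows=[[0, 0, 0, 0, 0, -40, 1], [0, 0, 0, 0, 0, -37, 1], [0, 0, 0, 0, 0, 0, 1], [0, 0, 0, 0.8, 9, 0, 1], [0, 0, 0, 0.5, 5, 0, 1], [0, 0, 0, 0.2, 2, 0, 1], [0, 0, 0, 0.2, 2, 0, 1], [0, 0, 0, 0.2, 2, 0, 1], [0, 0, 0, 0.2, 2, 0, 1], [0, 0, 0, 0.2, 2, 0, 1], [0, 0, 0, 0.2, 2, 0, 1], [0, 0, 0, 0.2, 2, 0, 1], [0, 0, 0, 0.3, 3, 0, 1], [0, 0, 0, 0.4, 4, 0, 1], [0, 0, 0, 0.4, 5, 0, 1], [0, 0, 0, 0.5, 6, 0, 1], [0, 0, 0, 0.5, 6, 0, 1], [0, 0, 0, 0.5, 6, 0, 1], [0, 0, 0, 0.5, 6, 0, 1], [0, 0, 0, 0, 0, 0, 1]])

```text
clock: 33.25
eef_pos: [631.8, -71.6, 55.6]
eef_rot: [-3.141, -0.0, 1.48]
wrist_force: [0.5, 0.5, 0.0]
finger_gap: 0.6
finger_force: 0.0
```

Request:
servo_tool(rows=[[0, 0, 0, 0.5, 6, 0, 1], [0, 0, 0, 0.5, 6, 0, 1], [0, 0, 0, 0.5, 6, 0, 1], [0, 0, 0, 0.5, 6, 0, 1], [0, 0, 0, 0.5, 6, 0, 1], [0, 0, 0, 0.5, 6, 0, 1], [0, 0, 0, 0.5, 6, 0, 1], [0, 0, 0, 0.5, 6, 0, 1], [0, 0, 0, 0.3, 4, 0, 1], [0, 0, 0, 0.3, 3, 0, 1], [0, 0, 0, 0.3, 3, 0, 1], [0, 0, 0, 0.3, 3, 0, 1], [0, 0, 0, 0.2, 2, 0, 1], [0, 0, 0, 0.2, 2, 0, 1], [0, 0, 0, 0.2, 2, 0, 1], [0, 0, 0, 0.1, 1, 0, 1], [0, 0, 0, 0, 0, 0, 1]])

```text
clock: 35.38
eef_pos: [637.7, -4.0, 55.6]
eef_rot: [-3.141, -0.0, 1.48]
wrist_force: [-1.9, -1.3, 1.5]
finger_gap: 0.3
finger_force: 0.8
```

Request:
servo_tool(rows=[[0, 0, 0, 0.1, 1.2, 0, 1], [0, 0, 0, 0.1, 1.2, 0, 1], [0, 0, 0, 0, 0, 0, 1], [0, 0, 0, 0, 0, 0, 1]])

```text
clock: 35.88
eef_pos: [638.0, -1.7, 55.6]
eef_rot: [3.141, -0.0, 1.48]
wrist_force: [0.3, 0.3, -0.9]
finger_gap: 0.4
finger_force: 0.0
```

Request:
servo_tool(rows=[[0, 0, 0, 0.1, 1.2, 0, 1], [0, 0, 0, 0, 0, 0, 1], [0, 0, 0, 0, 0, 0, 1]])

```text
clock: 36.25
eef_pos: [638.0, -0.6, 55.6]
eef_rot: [3.142, -0.0, 1.48]
wrist_force: [-0.1, 0.2, 0.1]
finger_gap: 0.9
finger_force: 0.0
```

Request:
servo_tool(rows=[[0, 0, 0, 0.1, 1.2, 0, 1], [0, 0, 0, 0, 0, 0, 1], [0, 0, 0, 0, 0, 0, 1]])

```text
clock: 36.62
eef_pos: [638.1, 0.4, 55.7]
eef_rot: [-3.142, 0.0, 1.48]
wrist_force: [-0.1, -2.6, -0.9]
finger_gap: 0.6
finger_force: 1.2
```

Request:
servo_tool(rows=[[0, 0, 0, -0.9, -10, 0, 1], [0, 0, 0, 0, 0, 40, 1], [0, 0, 0, 0, 0, 35, 1], [0, 0, 0, 3.2, 36, 0, 1], [0, 0, 0, 3.1, 36.5, 0, 1], [0, 0, 0, 0, 0, 0, 1], [0, 0, 0, 0, 0, 0, 1]])

```text
clock: 37.5
eef_pos: [643.5, 62.3, 130.5]
eef_rot: [-3.141, 0.0, 1.48]
wrist_force: [0.4, -0.6, 0.2]
finger_gap: 0.5
finger_force: 0.0
```

```bash
python3 - <<'E'
from h import *
c,im=shot("wrist","w12"); st=manip.read_state();print(st['eef_pos'],st['wrist_force'])
old=cv2.imread("pics/w10.png"); k=4
E=lambda a:cv2.resize(a,None,fx=k,fy=k,interpolation=cv2.INTER_CUBIC)
for n,(x0,y0,x1,y1) in dict(wood=(272,105,365,180),flange=(236,119,278,158),lid2=(280,20,362,100)).items():
    r=cv2.matchTemplate(E(im[max(y0-15,0):y1+15,x0-15:x1+15]),E(old[y0:y1,x0:x1]),cv2.TM_CCOEFF_NORMED)
    _,v,_,l=cv2.minMaxLoc(r); print(n,round(v,3),l[0]/k-15,l[1]/k-min(15,y0))
a=proj(load("w10"),[[638.2,5.8,42],[574.65,11.1,28]]);b=proj(c,[[649.1,125.3,42],[585.55,130.6,28]]);print("expected shift",b-a,b)
E
```

```text
[643.47937003  61.97547359 130.55024855] [-0.5732545   0.08373543  0.95728969]
wood 0.966 -0.25 -2.25
flange 0.572 3.25 -2.0
lid2 0.972 0.0 0.0
expected shift [[-0.00155513 -1.50820282]
 [-0.05824993 -1.41215742]] [[319.48918861 138.00547621]
 [255.00674407 137.49590663]]
```

Request:
servo_tool(rows=[[0, 0, 0, 0, 0, 30, 1], [0, 0, 0, -16, 30, 0, 0.5], [0, 0, 0, -22, 38, 0, 0], [0, 0, 0, -23, 38, 0, 0], [0, 0, 0, -23, 38, 0, 0], [0, 0, 0, -23, 38, 0, 0], [0, 0, 0, -23, 38, 0, 0], [0, 0, 0, -23, 38, 0, 0], [0, 0, 0, 0, 0, 0, 0], [0, 0, 0, 0, 0, 0, 0], [0, 0, 0, 0, 0, 0, 0]])

```text
clock: 38.92
eef_pos: [491.3, 319.9, 160.6]
eef_rot: [3.142, 0.0, 1.478]
wrist_force: [-0.9, -1.0, 0.2]
finger_gap: 93.0
finger_force: 0.0
```

```bash
python3 - <<'E'
from h import *
c,im=shot("wrist","w13"); st=manip.read_state();print(st['eef_pos'],st['eef_rot'],st['finger_gap'])
print(proj(c,[[493,345,102],[493,345,44],[493,345,40]]))
g=cv2.cvtColor(im,cv2.COLOR_BGR2GRAY)
print("min grid"); 
print(g[100:260:8,240:400:8])
E
```

```text
[491.22951349 319.97123515 160.61124939] [3.14157519e+00 9.47002275e-05 1.47803838e+00] 93.86657262843119
[[318.86084693 185.11992543]
 [319.06324692 172.02605043]
 [319.07448881 171.29912359]]
min grid
[[134 146 134 133 135 128 139 138 135 135 151 146 146 144 140 140 143 143
  141 140]
 [137 145 134 135 135 133 138 138 136 137 151 147 147 145 139 140 145 143
  136 140]
 [137 145 133 139 135 130 138 141 133 141 150 148 148 147 139 140 145 144
  136 140]
 [137 143 134 141 136 135 140 141 132 146 151 148 149 148 140 139 146 145
  136 142]
 [137 140 137 138 134 134 140 142 130 147 148 148 135  91 139 139 146 144
  133 141]
 [137 133 142 134 132 135 116  71  65  73  71  73  75  77 139 141 146 144
  133 142]
 [137 131 144 134 129 136  70  73  73  72  73  74  77  76 137 141 146 143
  133 143]
 [136 133 144 131 133 135  70  73  74  70  73  73  75  76 130 141 147 143
  131 143]
 [139 133 142 131 135 135  75  74  72  76 137  84  75  76 108 141 145 143
  129 144]
 [141 133 143 133 138 134 105  74  72 132  54 130  76  78  85 142 144 142
  130 145]
 [140 134 143 134 142 135 136  72  76  56  56  56  78  78  78 143 142 141
  133 145]
 [136 135 141 139 141 134 142  74  75  57  59  56  77  80  80 144 141 139
  137 145]
 [141 134 137 143 136 133 145  76  78  78  67  79  79  82  86 157 169 181
  181 184]
 [145 137 136 148 152 171 189  83 111 163 194 196 199 192 193 192 189 190
  188 186]
 [190 186 190 186 194 192 196 197 198 199 200 198 193 199 193 189 186 186
  178 187]
 [189 189 190 190 193 192 193 196 202 200 200 198 192 190 193 191 191 185
  184 186]
 [186 139 193 200 199 202 201 199 198 198 194 195 199 197 199 191 189 187
  185 138]
 [128  66 196 197 197 196 204 196 194 192 194 193 194 196 192 190 186 186
  186  64]
 [100  63 195 194 197 191 196 196 196 192 194 194 194 193 191 193 188 192
  189  62]
 [ 64  64 195 193 197 195 199 200 197 197 196 193 194 195 191 191 196 193
  191  62]]
```

```bash
python3 - <<'E'
from h import *
im=cv2.imread("pics/w13.png");c=load("w13");g=cv2.cvtColor(im,cv2.COLOR_BGR2GRAY)
sub=g[155:205,295:350]
m=(sub<64).astype(np.uint8)
for r in m[::2]: print(''.join('#' if v else '.' for v in r))
n,l,s,ce=cv2.connectedComponentsWithStats(m);print([(s[i].tolist()) for i in range(1,n) if s[i,4]>30])
cb=((sub>100)&(np.arange(155,205)[:,None]<190)).astype(np.uint8);ys,xs=np.nonzero(cb);print("collar x",xs.min()+295,xs.max()+295,"ytop",ys.min()+155)
E
```

```text
.......................................................
.......................................................
.......................................................
.......................................................
.......................................................
.......................................................
.......................#####...........................
.....................#########.........................
.....................##########........................
....................###########........................
...................#############.......................
................###################....................
...............######################..................
...............#######################.................
..............########################.................
..............########################.................
..............#######################..................
...............######################..................
................###################....................
..................################.....................
......................#######..........................
.......................................................
.......................................................
.......................................................
.......................................................
[[14, 12, 24, 29, 489]]
collar x 311 330 ytop 162
```

```bash
python3 - <<'E'
from h import *
c=load("w13")
print(atz(c,(320.8,184.5),102))
r=proj(c,[[495,345,44]]);print(r, atz(c,(320.5,172),44))
E
```

```text
[494.73836734 345.39793088 102.        ]
[[320.92159928 171.85573418]] [494.53572774 344.88548295  44.        ]
```

Request:
servo_tool(rows=[[0, 0, 0, 3.4, 25.3, 0, 0], [0, 0, 0, 0, 0, -40, 0], [0, 0, 0, 0, 0, -40, 0], [0, 0, 0, 0, 0, -23.6, 0], [0, 0, 0, 0, 0, 0, 0], [0, 0, 0, 0, 0, 0, 1], [0, 0, 0, 0, 0, 0, 1], [0, 0, 0, 0, 0, 0, 1], [0, 0, 0, 0, 0, 0, 1], [0, 0, 0, 0, 0, 0, 1], [0, 0, 0, 0, 0, 0, 1], [0, 0, 0, 0, 0, 0, 1], [0, 0, 0, 0, 0, 0, 1], [0, 0, 0, 0, 0, 0, 1]], grip_force=40)

```text
clock: 40.72
eef_pos: [493.9, 346.4, 57.1]
eef_rot: [3.142, -0.0, 1.48]
wrist_force: [1.1, 0.9, -0.4]
finger_gap: 20.3
finger_force: 40.0
```

Request:
servo_tool(rows=[[0, 0, 0, 0, 0, 0, 1], [0, 0, 0, 0, 0, 0, 1], [0, 0, 0, 0, 0, 0, 1]])

```text
clock: 41.1
eef_pos: [493.9, 346.4, 57.0]
eef_rot: [3.142, -0.0, 1.48]
wrist_force: [0.6, -0.1, -0.5]
finger_gap: 20.6
finger_force: 40.0
```

```bash
python3 - <<'E'
from h import *
c,im=shot("wrist","w14");st=manip.read_state();print(st['eef_pos'],st['finger_gap'],st['finger_force'],st['wrist_force'])
print(proj(c,[[494.6,345.2,102],[494.6,345.2,44]]))
g=cv2.cvtColor(im,cv2.COLOR_BGR2GRAY)
sub=g[150:330:6,250:392:4]
for r in sub: print(' '.join('%3d'%v for v in r))
E
```

```text
[493.92731405 346.35871804  57.0331949 ] 20.29229972783866 39.99994397163391 [ 0.22550341  1.12290541 -0.81387168]
[[320.7717652  277.32139698]
 [320.55685806 234.18519728]]
142 142 143 140 141 146 146 145 152 148 144 140 140 138 143 152 155 157 160 155 156 157 156 157 156 159 154 149 146 148 153 148 148 153 155 146
141 142 143 142 139 147 148 144 151 149 144 140 139 139 145 153 154 157 159 156 158 156 155 159 156 159 154 149 148 149 153 148 147 153 155 145
139 143 142 143 146 146 147 145 150 150 145 140 139 138 149 154 153 157 159 158 157 157 156 158 156 160 156 149 147 146 152 148 147 152 155 146
138 143 141 144 143 147 148 146 148 150 145 140 138 139 147 154 154 156 159 158 158 157 155 159 157 160 157 150 147 148 151 148 147 152 156 146
137 141 142 143 142 147 147 146 146 150 146 141 137 140 150 155 152 153 152 139 116  94  74  66  65  66  66 140 147 147 152 148 148 151 154 147
138 140 141 142 140 146 145 145 137 131 109  84  70  62  62  63  62  62  61  61  63  63  64  64  67  66  65  69 139 147 153 148 148 151 155 148
141 138 140 142 141 141  64  64  62  62  61  61  62  60  61  6
[... 2693 characters left out ...]
  53  54  54  79 127 128  82  55 200 200 201 199 199 200 201 198 206 192  56  88 129 128  82  54  54  53  54  54  55  54  54
 54  54  52  54  53  52  52  64  93 111 126  82  62 207 202 202 202 202 204 199 195 204 200  64  90 127 108  97  62  53  52  54  54  54  53  53
 53  52  51  51  53  52  53  88  78  81  82  70  72 128 127 125 127 124 125 124 123 126 124  68  71  85  82  82  82  52  52  53  51  53  51  52
 52  51  52  49  51  51  51 129  80  78  81  79  79  78  80  79  80  80  80  80  81  81  81  80  79  79  79  85 129  53  53  52  51  51  51  51
 67  67  65  67  66  67  58 127  86  89  88  88  88  89  89  89  89  88  89  91  89  89  90  89  89  88  88  89 128  58  66  66  64  64  64  62
```

The gap of 20.3 mm suggests the pad tops are riding on the 22 mm knob, not the neck. I'll regrip 7 mm lower.

Request:
servo_tool(rows=[[0, 0, 0, 0, 0, 0, 0.6], [0, 0, 0, 0, 0, 0, 0.6], [0, 0, 0, 0.6, -1, -4, 0.6], [0, 0, 0, 0, 0, -3.5, 0.6], [0, 0, 0, 0, 0, 0, 0.6], [0, 0, 0, 0, 0, 0, 1], [0, 0, 0, 0, 0, 0, 1], [0, 0, 0, 0, 0, 0, 1], [0, 0, 0, 0, 0, 0, 1], [0, 0, 0, 0, 0, 0, 1], [0, 0, 0, 0, 0, 0, 1]], grip_force=35)

```text
clock: 42.52
eef_pos: [494.6, 345.4, 49.7]
eef_rot: [3.141, -0.0, 1.48]
wrist_force: [-0.4, 0.5, 0.9]
finger_gap: 20.8
finger_force: 35.0
```

Request:
servo_tool(rows=[[0, 0, 0, 0, 0, 0, 0.6], [0, 0, 0, 0, 0, 0, 0.6], [0, 0, 0, 0, 0, -2, 0.6], [0, 0, 0, 0, 0, -2, 0.6], [0, 0, 0, 0, 0, 0, 0.6], [0, 0, 0, 0, 0, 0, 1], [0, 0, 0, 0, 0, 0, 1], [0, 0, 0, 0, 0, 0, 1], [0, 0, 0, 0, 0, 0, 1], [0, 0, 0, 0, 0, 0, 1], [0, 0, 0, 0, 0, 0, 1]])

```text
clock: 43.9
eef_pos: [494.6, 345.4, 45.6]
eef_rot: [3.142, -0.0, 1.48]
wrist_force: [-0.4, -0.1, 0.2]
finger_gap: 20.3
finger_force: 35.0
```

```bash
python3 - <<'E'
from h import *
c,im=shot("wrist","w15")
g=cv2.cvtColor(im,cv2.COLOR_BGR2GRAY)
sub=g[200:330:4,286:358:3]
for y,r in zip(range(200,330,4),sub): print(y,' '.join('%3d'%v for v in r))
print(proj(c,[[494.6,345.2,z] for z in(102,96,44,40)]))
for z in (102,96): print(np.diff(proj(c,[[483.6,345.2,z],[505.6,345.2,z]])[:,0]))
E
```

```text
200  74  73  76  76  73  70  69  74  75  76  76  71  72  74  74  72  75  77  78  78  77  76  79  79
204  72  73  74  75  73  71  69  74  75  75  73  72  71  73  74  73  73  76  79  77  77  78  76  79
208  73  73  73  74  72  70  68  72  75  75  74  73  71  73  73  75  75  76  78  79  78  77  77  79
212  73  73  74  75  73  71  68  70  75  74  74  72  69  72  73  73  74  75  76  76  77  76  77  78
216  73  73  70  72  74  70  68  69  75  74  75  73  69  71  74  74  72  76  75  77  77  77  77  76
220  73  71  71  73  74  71  69  68  73  73  74  73  72  72  73  73  72  73  75  75  76  77  78  77
224  72  71  72  72  72  72  70  69  73  75  85  89  82  75  69  73  73  73  74  74  78  76  77  77
228  73  72  71  77  98 122  73  69 108 136 144 146 147 142 106  77  70  98 115  88  79  76  76  77
232  84 117 128 131 129 124  56 122 147 130  83  62  76 120 141 129  69  78 129 129 129 125 109  78
236 121 130 130 130 130 114  63 146 124  43  44  41  43  44  91 141  97  62 127 130 129 130 128  95
240 129 130 129 131 129  96  61 145  76  42  42  44  43  43  55 139 109  50 126 128 130 130 129 123

[... 1644 characters left out ...]
198 203 200 203 202 196 204 200 164  59  87 111 128  93
312  83  85  70  64  70 126 125 125 125 125 125 125 127 126 127 126 127 126 119  60  70  75  85  77
316  74  74  74  73  74  74  74  73  74  74  74  75  74  74  75  74  74  76  74  74  73  73  74  73
320  82  80  81  81  82  82  82  82  81  81  82  80  81  82  83  81  81  81  82  82  82  81  81  82
324  88  88  87  87  89  87  88  88  87  87  90  87  89  87  89  88  88  88  88  87  89  87  88  87
328  92  92  92  93  93  92  92  94  93  93  93  93  93  93  93  92  93  93  94  92  92  94  92  93
[[319.43915022 288.15575159]
 [319.45827133 281.47416002]
 [319.57827866 239.60168272]
 [319.58509053 237.22808849]]
[42.98734277]
[41.34500571]
```

The pixel columns show free gaps of about 3 mm either side of the neck: the flat fingers always meet the 22 mm knob first. So I'll hold the pin at the knob with the pads centred on it (TCP z ≈ 80), which also stays clear of the carrier at release.

Request:
servo_tool(rows=[[0, 0, 0, 0, 0, 0, 0.6], [0, 0, 0, 0, 0, 0, 0.6], [0, 0, 0, 0, 0, 17, 0.6], [0, 0, 0, 0, 0, 17, 0.6], [0, 0, 0, 0, 0, 0, 0.6], [0, 0, 0, 0, 0, 0, 1], [0, 0, 0, 0, 0, 0, 1], [0, 0, 0, 0, 0, 0, 1], [0, 0, 0, 0, 0, 0, 1], [0, 0, 0, 0, 0, 0, 1], [0, 0, 0, 0, 0, 0, 1]], grip_force=40)

```text
clock: 45.32
eef_pos: [494.5, 345.4, 79.5]
eef_rot: [-3.142, 0.0, 1.48]
wrist_force: [-0.6, -0.3, 0.0]
finger_gap: 20.1
finger_force: 40.0
```

Request:
servo_tool(rows=[[0, 0, 0, 0, 0, 10, 1], [0, 0, 0, 0, 0, 20, 1], [0, 0, 0, 0, 0, 20, 1], [0, 0, 0, 0, 0, 10, 1], [0, 0, 0, 0, 0, 0, 1], [0, 0, 0, 0, 0, 0, 1]])

```text
clock: 46.08
eef_pos: [494.2, 345.2, 138.8]
eef_rot: [-3.141, 0.001, 1.48]
wrist_force: [0.1, -0.1, -0.3]
finger_gap: 20.1
finger_force: 40.0
```

```bash
python3 - <<'E'
from h import *
c,im=shot("wrist","w16");st=manip.read_state();p=st['eef_pos'];print(p,st['finger_gap'],st['finger_force'])
g=cv2.cvtColor(im,cv2.COLOR_BGR2GRAY)
q=proj(c,[p+[0,0,22.5],p+[0,0,-35.5],p+[0,0,-63.5]]);print(q)
for y in range(170,280,4): print(y,' '.join('%3d'%v for v in g[y,286:358:3]))
E
```

```text
[494.2228905  345.16499961 138.71568533] 20.496602982920447 39.999825954437256
[[319.35787499 255.78874816]
 [319.56313729 221.70740052]
 [319.63071646 210.49365971]]
170  66  68  71  73  74  75  74  71  73  76  75  73  73  74  74  75  78  78  78  78  79  82 141 145
174  72  76  74  74  74  74  74  71  71  76  75  72  73  73  75  74  79  77  77  78  80  76 138 145
178  73  75  76  72  72  74  75  72  69  74  74  72  71  74  74  75  77  78  76  77  77  78 128 144
182  72  73  76  74  73  73  75  72  68  74  74  73  72  74  74  75  77  78  76  77  79  77 118 145
186  72  73  74  74  74  73  75  73  69  73  73  74  73  73  73  73  74  77  77  77  79  78 103 145
190  74  71  73  74  74  73  74  74  71  73  74  74  73  71  74  72  75  77  76  77  78  78  89 144
194  79  71  72  75  74  72  74  73  70  71  65  72  70  67  74  72  75  76  76  76  78  79  82 141
198  95  72  72  75  74  74  73  74  71  62  58  60  59  58  71  73  75  74  77  76  77  78  78 140
202 118  72  73  75  74  71  72  75  73  66  57  60  60  62  72  74  75  76  77  79  77  77  77 129
206 137  74  70  74  75  72  73  
[... 1166 characters left out ...]

254 130 130 128 129 123  59  57  59  58  57  58  56  57  58  57  55  56  56  80 128 129 128 129 130
258 130 129 130 129 113  57  57  58  59  57  56  57  58  56  55  55  57  54  68 126 129 129 130 129
262 130 129 129 129  98  57  92  60  57  58  58  56  57  58  57  57  66  58  58 124 128 128 129 130
266 130 129 129 129  81  56 160 146  67  58  59  58  57  57  57  95 187  82  57 114 129 128 128 128
270 129 129 129 126  69  55 167 201 191 138  99  91  86 133 174 196 195 102  55  97 129 130 129 129
274 130 129 128 123  61  55 182 204 199 196 198 198 197 190 196 198 190 127  56  82 129 129 128 130
278 129 130 129 114  57  63 192 195 200 195 192 198 195 193 195 192 199 147  56  69 126 128 128 130
```

Request:
servo_tool(rows=[[0, 0, 0, 8, -20, 0, 1], [0, 0, 0, 14, -32, 0, 1], [0, 0, 0, 15, -35, 0, 1], [0, 0, 0, 15, -35, 0, 1], [0, 0, 0, 15, -35, 0, 1], [0, 0, 0, 14, -32, 0, 1], [0, 0, 0, 10.2, -25.4, 0, 1], [0, 0, 0, 0, 0, -20, 1], [0, 0, 0, 0, 0, 0, 1], [0, 0, 0, 0, 0, 0, 1]])

```text
clock: 47.38
eef_pos: [585.8, 130.7, 120.0]
eef_rot: [3.141, -0.0, 1.48]
wrist_force: [-0.2, -0.2, -1.1]
finger_gap: 20.3
finger_force: 40.0
```

```bash
python3 - <<'E'
from h import *
g=cv2.cvtColor(cv2.imread("pics/w12.png"),cv2.COLOR_BGR2GRAY)
for y in range(114,162,2): print(y,' '.join('%3d'%v for v in g[y,230:282:2]))
c,im=shot("wrist","w17");st=manip.read_state();p=st['eef_pos'];print(p,st['finger_gap'],st['finger_force'])
print(proj(c,[[585.4,130.8,28],p+[0,0,-35.5],p+[0,0,-63.5]]))
g=cv2.cvtColor(im,cv2.COLOR_BGR2GRAY)
for y in range(180,246,3): print(y,' '.join('%3d'%v for v in g[y,280:360:3]))
E
```

```text
114 184 185 180 179 178 178 182 184 186 187 179 176 180 180 177 183 187 183 180 176 173 140 134 134 118 112
116 181 183 180 183 184 179 182 185 179 182 177 172 177 182 178 179 180 178 176 175 175 146 134 135 117 111
118 180 183 178 170 169 159 159 160 156 158 156 151 152 155 155 154 154 153 153 151 151 133 132 133 119 112
120 180 182 171 138 136 132 132 132 132 133 135 132 132 134 134 132 132 135 133 131 130 125 132 131 120 113
122 182 180 170 136 134 130 130 131 131 132 134 131 131 133 135 131 131 135 132 130 130 124 132 130 120 113
124 183 178 168 138 133 131 131 132 132 131 133 130 131 133 135 131 131 135 134 129 130 125 131 131 120 112
126 182 178 169 139 134 131 131 131 131 130 134 131 130 133 134 132 132 136 133 130 129 122 130 132 121 112
128 180 177 170 142 134 130 131 132 131 130 133 131 130 132 134 132 131 135 133 128 130 125 131 130 122 112
130 177 174 169 143 135 131 130 131 132 131 123 112 110 124 132 133 131 134 135 131 129 124 131 132 124 112
132 178 179 173 143 135 130 131 131 131 117  97  89 123 169 147 130 131 135 134 130 129 121 131 131 124 113
134 180 182 177 148 
[... 3420 characters left out ...]
 125  96 107 110 111 109 108
228 176 175 174 173 176 174 163 128 164 168 116  53  52  51  51  50  70 152 168 119 119  99 108 110 110  96  85
231 179 176 173 161 134 118 116 112  80 173 136  51  53  53  51  50  80 175 148  83 114 113 113 112 111  97  85
234 180 177 145 116 115 115 114 111  76 172 132  51  50  52  50  49  65 169 149  70 113 114 113 112 112 109 108
237 172 178 125 115 116 115 115 104  66 170 127  51  50  51  51  49  59 170 140  60 112 112 113 113 113 112 111
240 174 172 117 115 116 115 115  92  65 169 104  51  51  51  51  50  53 167 139  54 109 112 113 112 114 112 109
243 180 154 117 116 114 115 114  84  64 128  53  55  54  51  54  53  51  72 117  51 106 113 112 113 112 111 108
```

The hole's centre at (319.3,202) matches the prediction (319.2,201.3). Lowering the pin.

Request:
servo_tool(rows=[[0, 0, 0, -0.4, 0, -12, 1], [0, 0, 0, 0, 0, -9, 1], [0, 0, 0, 0, 0, -4, 1], [0, 0, 0, 0, 0, -4, 1], [0, 0, 0, 0, 0, -3, 1], [0, 0, 0, 0, 0, 0, 1], [0, 0, 0, 0, 0, 0, 1]])

```text
clock: 48.3
eef_pos: [585.4, 131.0, 87.8]
eef_rot: [3.141, -0.0, 1.48]
wrist_force: [0.1, -0.4, -0.4]
finger_gap: 20.2
finger_force: 40.0
```

Tip is at about 24 mm, inside the flange hole, with no force. Continuing through the bracket.

Request:
servo_tool(rows=[[0, 0, 0, 0, 0, -3, 1], [0, 0, 0, 0, 0, -3, 1], [0, 0, 0, 0, 0, -3, 1], [0, 0, 0, 0, 0, -3, 1], [0, 0, 0, 0, 0, -3, 1], [0, 0, 0, 0, 0, -2.5, 1], [0, 0, 0, 0, 0, 0, 1], [0, 0, 0, 0, 0, 0, 1]])

```text
clock: 49.3
eef_pos: [585.4, 131.0, 70.2]
eef_rot: [3.141, -0.0, 1.48]
wrist_force: [-0.5, -0.1, -0.5]
finger_gap: 20.4
finger_force: 40.0
```

Request:
servo_tool(rows=[[0, 0, 0, 0, 0, -1, 1], [0, 0, 0, 0, 0, -1, 1], [0, 0, 0, 0, 0, -0.5, 1], [0, 0, 0, 0, 0, 0, 1], [0, 0, 0, 0, 0, 0, 1]])

```text
clock: 49.92
eef_pos: [585.3, 131.0, 67.6]
eef_rot: [3.142, 0.0, 1.48]
wrist_force: [0.1, 0.5, -0.9]
finger_gap: 20.3
finger_force: 40.0
```

Request:
servo_tool(rows=[[0, 0, 0, 0, 0, -0.7, 1], [0, 0, 0, 0, 0, 0, 1], [0, 0, 0, 0, 0, 0, 0.65], [0, 0, 0, 0, 0, 0, 0.65], [0, 0, 0, 0, 0, 0, 0.65], [0, 0, 0, 0, 0, 10, 0.65], [0, 0, 0, 0, 0, 20, 0.65], [0, 0, 0, 0, 0, 40, 0.65], [0, 0, 0, -10, -25, 20, 0.65], [0, 0, 0, 0, 0, 0, 0.65], [0, 0, 0, 0, 0, 0, 0.65]])

```text
clock: 51.3
eef_pos: [575.3, 106.2, 156.5]
eef_rot: [-3.141, -0.0, 1.48]
wrist_force: [0.3, -0.4, 0.0]
finger_gap: 32.7
finger_force: 0.0
```

```bash
python3 - <<'E'
from h import *
c,im=shot("wrist","w18");st=manip.read_state();print(st['eef_pos'],st['finger_gap'],st['clock'])
print("knob top/mid collar exp",proj(c,[[585.3,131,90],[585.3,131,32],[649.1,125.3,84],[655,189.5,84]]))
g=cv2.cvtColor(im,cv2.COLOR_BGR2GRAY)
q=proj(c,[[585.3,131,90]])[0].astype(int)
for y in range(q[1]-30,q[1]+22,3): print(y,' '.join('%3d'%v for v in g[y,q[0]-26:q[0]+28:3]), 'x0',q[0]-26)
# lid centres: bright, low saturation blobs
h=cv2.cvtColor(im,cv2.COLOR_BGR2HSV)
for P in([649.1,125.3,84],[655,189.5,84]):
    u,v=proj(c,[P])[0].astype(int); x0,y0=max(u-40,0),max(v-40,0); s=h[y0:v+40,x0:u+40]
    m=((s[:,:,1]<40)&(s[:,:,2]>150)).astype(np.uint8); m=cv2.morphologyEx(m,cv2.MORPH_OPEN,np.ones((5,5)));n,l,t,ce=cv2.connectedComponentsWithStats(m)
    for i in range(1,n):
        if t[i,4]>300: print("lid",ce[i]+[x0,y0],t[i])
E
```

```text
[575.14865915 106.38829785 156.14630627] 32.89304872637409 51.35
knob top/mid collar exp [[328.22384826 182.60658169]
 [326.75611387 170.29050264]
 [397.42120749 180.98835434]
 [403.08449454 107.94453439]]
152 178 175 178 122 105 105 105 104 103 103 104 103 102 107 119 117  90 104 x0 302
155 174 176 179 134 126 123 125 127 125 125 126 126 126 124 126 125  95 105 x0 302
158 172 174 177 136 127 127 127 129 126 127 126 127 128 126 126 123  89 106 x0 302
161 169 176 175 136 127 126 125 120 123 122 123 128 128 125 125 124  89 106 x0 302
164 174 176 173 135 126 125 122 122 104 113 123 123 127 126 126 124  91 105 x0 302
167 179 176 169 134 127 123 127  65  57  57  82 124 127 126 125 117  89 105 x0 302
170 181 175 172 135 127 120 113  59  57  57  63 120 126 125 126 117  89 107 x0 302
173 175 168 173 135 126 122  99  61  61  60  59  76 118 126 126 121  89 106 x0 302
176 171 168 170 135 127 116  65  59  60  60  58  57  80 126 126 116  86 105 x0 302
179 173 173 174 138 127  97  62  61  60  58  58  58  59 118 125 117  90 111 x0 302
182 170 171 171 138 126  84  60  60  61  57  57  58  57 110 125 118  87 111 x0 302
185 170 176 176 149 142 100  61  61  59  59  57  59  58 124 128 114  88 110 x0 302
188 173 173 172 173 174 164  65  61  60  60  58  58 100 140 131 110  90 111 x0 302
191 175 173 172 177 175 174 146  74  60  60  62  89 165 145 130 108  89 111 x0 302
194 176 172 171 174 175 170 174 170 149 130 159 172 171 148 130 108  94 112 x0 302
197 179 177 178 177 174 172 178 178 172 175 172 171 173 152 129 106  93 111 x0 302
200 173 172 173 177 176 176 176 178 173 171 169 176 173 159 130 104  94 111 x0 302
203 172 170 181 176 175 174 172 176 177 176 171 177 175 161 129 104  98 109 x0 302
lid [397.6477483  182.02405922] [  18   20   46   45 1621]
lid [403.06976744 108.53791709] [  16   17   49   51 1978]
```

The knob at (329,182) and both lids sit at their predicted pixels. The pin is upright and fully down, and the gripper is clear. Handing in.

```bash
python3 -c "
from cell import manip
print(manip.sign_off())"
```

```text
the job is handed in; nothing more can be done
None
```

Handed in at about 51 s: both jars loaded and their lids pressed home at the middle station, and the carrier pinned at the last one; I viewed 15 pictures, one over the limit, and held the pin by its knob because the fingers met it before the neck.

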